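# Fetch the boxed-in fuse carton from the stock tray

## Task

The multimeter needs a fuse, but the flat fuse carton is boxed in, in the grey stock tray, between the tall red carton and the roll of masking tape. First set both of these aside on the black side mat, the tall carton upright and the roll flat, before you touch the fuse carton; then lay the fuse carton flat in the middle of the cork mat in front of the multimeter while they wait there. Then put both back as they were, the roll flat in the middle of the round seat and the tall carton upright and square in the middle of the rectangular seat; leave the multimeter and the cutters where they are.

Things in the scene. Friction and masses are not known exactly. Their poses are not given: they have to be found in the camera images.
- fuse_center (a point): centre of the flat fuse carton: a light cardboard box with an orange-red band, 48 (its x) x 72 (its y) x 22 mm high, lying in the middle of the stock tray, with about 7 mm to the neighbour on each of its 72 mm long sides. Grasp it across the 48 mm (x). The point is half-way up, 11 mm over its underside; z up.
- tall_center (a point): centre of the tall red retail carton's box part, 44 (its x) x 80 (its y) x 76 mm high, standing upright; above one long face a flat hang tab of thin card rises to 109 mm (it gives way, do not grasp it). Grasp the box across the 44 mm (x). The point is 38 mm over its underside; z up. In the tray its 80 mm side runs along the tray's length.
- roll_center (a point): centre of the roll of beige masking tape lying flat: 58 mm across, 25 mm high, with a hole in the middle. Grasp it across the 58 mm, with the fingers on the sides away from its neighbour in the tray. The point is on its axis, half-way up, 12.5 mm over its underside; z up.
- tray: shallow grey stock tray, 250 (its x) x 150 (its y) mm, floor 4 mm over the bench, rim 14 mm over the bench, 4 mm walls; it may lie at any angle. The row of tall carton, fuse carton and roll runs along its x: rectangular seat 61 mm to -x of its centre, round seat 70 mm to +x. Origin at the centre of its underside. Fixed.
- seat_square: rectangular bare-metal seat inlaid in the tray floor, 84 (its x, along the tray's length) x 64 mm (its y), where the tall carton belongs with its 80 mm side along the seat's x. Its top is 4.5 mm over the bench. Origin at its centre, 2.5 mm under its top. Fixed.
- seat_round: round bare-metal seat inlaid in the tray floor at the other end, 68 mm across, where the roll belongs. Its top is 4.5 mm over the bench. Origin at its centre, 2.5 mm under its top; axes as the rectangular seat's. Fixed. The two seats are 131 mm apart.
- side_mat: black rubber side mat, 140 (its x) x 180 (its y) x 11 mm thick, flat on the bench to the left or the right of the tray, empty at the start: room for the two things side by side along its y. Origin at the centre of its underside. Fixed.
- work_mat: cork mat, 110 (its x) x 130 (its y) x 11 mm thick, flat on the bench on the other side of the tray, directly in front of the multimeter. Origin at the centre of its underside. Fixed.
- meter_center (a point): dark green multimeter, 89 (its x) x 192 (its y) x 54 mm high, lying behind the cork mat with its length across; a bystander. The point is in the middle, 20 mm over the bench. Loose.
- cutters_center (a point): red-handled side cutters, 47 (its x) x 148 (its y) x 14 mm, lying behind the side mat; a bystander. The point is in the middle, 7 mm over the bench. Loose.
There are look-alikes about, which are no part of the job. What is shaped like the part that bears roll_center but blue or yellow is not meant.

How it is judged:
By the outcome, as a careful person would: the job done as asked, in the order asked, and still so for the second after the job is handed in, with the robot touching nothing.
It also fails if it takes over 128 s, if anything falls off the work surface, if the arm or the gripper's body presses on something with over 40 N, if the wrist force passes 120 N, or if a joint passes its speed limit or range.

## Robot

A 7-joint arm with a two-finger parallel gripper is mounted at the origin on a cart in front of the work surface, level with it; the furniture and walls round the work are solid. World frame = base frame: x ahead of the robot, y to its left, z up, the work surface at z = 0. Lengths are in m, angles in rad, forces in N, time in s.
With the tool pointing down it reaches from about 0.425 to 0.8 m from the base axis. Payload 8.3 kg.
Tool frame: the origin (TCP) lies at the very end of the fingers, on their centre line; the grasp point (between the pads) lies 19 mm behind it; z points along the fingers, y is the line along which they close (so a half turn about z gives the same grasp; the last joint's range is limited). The gripper opens to 85 mm and grips with 20 to 120 N. Pads are 22 mm wide; open, the fingers measure 114 mm over their backs; the gripper's body (76 mm by 85 mm) begins 54 mm behind the grasp point. The pads swing forward as they close: fully open they stand 13 mm farther back than shut.
Start: joints at [-1.254, 0.383, 0.016, 1.37, -0.006, 1.388, -0.046], TCP at [0.232, 0.58, 0.201] pointing down, gripper open.
Joint ranges: [-2.95, 2.95], [-0.25, 2.06], [-1.52, 1.56], [0.18, 2.33], [-1.44, 4.58], [0.02, 2.06], [-3.01, 3.01]. Speed limits (rad/s): [2.39, 2.39, 3.01, 3.01, 3.14, 3.14, 3.14].

## Interface

Orientations are given as a rotation vector (axis times angle).
In Python, from workcell import * gives the robot as it stands.
- The arm moves only by the shell command python3 -m inch 'ROWS' [FORCE]. ROWS is JSON, a list of rows, each a list of 7 numbers: the closure, from 0 (fully open) to 1 (shut), then the shift along the tool's x, y, z in m, then the turn, a rotation vector about the tool's x, y, z in rad. In form: [[fingers, x, y, z, rx, ry, rz], ...]. A call has 1 to 12 rows; each row shifts and turns the commanded pose from where the row before left it, along the tool's axes as they then stand; what a row does not reach is not made up. A row lasts 1/12 s, in which the tool goes at most 41.7 mm and 7.16 degrees, less where a joint would pass 70% of its speed; a pose out of reach is approached as far as the arm can. A call is refused whole if a number of a shift passes 0.0417 or a number of a turn 0.125, either way. A call with a gripper value outside its range is refused whole. The fingers move at their own pace and stop on an object; FORCE is the grip in N (left out, the last holds). Time passes only in rows, so rows that do not move let the fingers close. It gives the time, the measured TCP pose, the force, the opening and the grip force at its end, in the units of the state.
- get_obs(): the state, without advancing time (a new reading comes with each control period).
- snapshot(name): name is "side" or "top"; returns a dict with "pixels" (480x640x3 uint8, red, green, blue), "intrinsics" (3x3 intrinsics, pixels), "dist_coeffs" ([k1, k2, p1, p2, k3] as OpenCV has them; the pictures are not rectified), "camera_from_world" (4x4, takes a point from world to camera coordinates). Camera axes: x right, y down, z forward; pixel columns grow to the right and rows downward; lengths in m; the calibration is good to about 2 mm. A picture is of the moment at which its call begins. There is no depth.
- sign_off(): hands the job in; it is judged then, once.
The state is a dict: "clock": time; "joints": joint angles; "dq": joint speeds; "joint_efforts": joint torques, N m; "ee_pos": TCP position; "eef_rot": TCP orientation; "force": force on the tool from outside, world axes, zero at the start; "moment": the same for the moment, N m; "grip_width": opening from 0.0 (shut) to 1.0 (fully open); "gripper_force": force on a finger pad.
Only numpy, scipy, OpenCV 4.12 (cv2) and the standard library are available. Lean on these libraries where they do the work, as an engineer would, in place of code of your own. Each camera call takes 0.05 s, during which the arm holds its last target. There are 200 camera calls.

## Working session

There is one attempt and no reset: what is moved stays moved. The work goes in short steps, Python scripts to look and compute and a shell command to move; the robot and the scene stay as the last step left them, time stands still between calls to the robot, and variables do not carry over. Pictures are saved under pics/ and viewed, at most 14 in all, crops included, and the job is handed in when it is done.

```bash
mkdir -p pics; ls; python3 - <<'E'
from workcell import *
import cv2
o=get_obs();print({k:(v if isinstance(v,(int,float)) else [round(float(x),4) for x in v]) for k,v in o.items()})
for n in("top","side"):
    s=snapshot(n);cv2.imwrite(f"pics/{n}0.png",s["pixels"][:,:,::-1]);print(s["intrinsics"],s["dist_coeffs"],s["camera_from_world"])
E
```

```text
pics
{'clock': 0.0, 'joints': [-1.2539, 0.3842, 0.0164, 1.3712, -0.0063, 1.3882, -0.0465], 'dq': [-0.0007, -0.0021, 0.0004, -0.0005, -0.0007, -0.0012, 0.0014], 'joint_efforts': [-0.0002, -62.7584, 0.8444, -37.1837, 0.0167, 0.0138, -0.0], 'ee_pos': [0.2314, 0.5799, 0.1999], 'eef_rot': [-0.5928, -3.0848, 0.0031], 'force': [-1.1056, 0.1642, -0.0358], 'moment': [0.029, -0.0181, 0.0603], 'gripper_force': 0.0, 'grip_width': 0.9990690240300759}
[[475.74898172   0.         310.74118731]
 [  0.         475.74898172 240.08895234]
 [  0.           0.           1.        ]] [-0.00517356  0.          0.          0.          0.        ] [[-0.03022647 -0.99909125 -0.03005048  0.03742774]
 [-0.98599169  0.03473697 -0.16313712  0.56244356]
 [ 0.16403274  0.02469847 -0.98614565  0.87912045]
 [ 0.          0.          0.          1.        ]]
[[448.04160652   0.         317.23381749]
 [  0.         448.04160652 242.99483549]
 [  0.           0.           1.        ]] [-0.06540734  0.          0.          0.          0.        ] [[-0.99978575 -0.01692226 -0.01192023  0.56700493]
 [ 0.00138323  0.51997249 -0.85418189  0.06482891]
 [ 0.02065288 -0.85401536 -0.51983768  0.90244468]
 [ 0.          0.          0.          1.        ]]
```

View pics/top0.png

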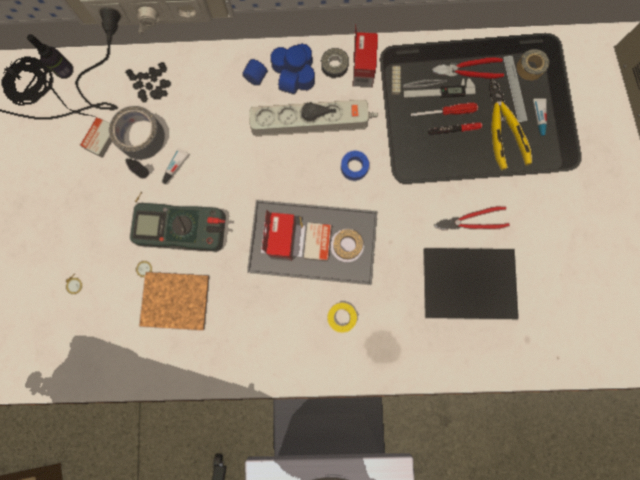

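View pics/side0.png

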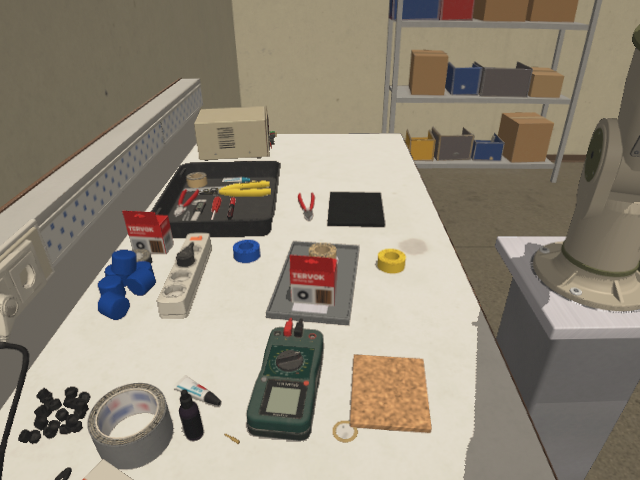

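The top view shows the tray at about (312,242), with the red carton at (280,236), the fuse carton at (315,240) and the beige roll at (348,244). The side mat is at (471,283), the cork mat at (175,300), the meter at (180,227) and the cutters at (475,218). The blue and yellow rings are the decoys. The side view confirms the layout.

```bash
cat > h.py <<'E'
from workcell import *
import numpy as np, cv2
from scipy.spatial.transform import Rotation as R
def snap(n):
    s=snapshot(n); return s,s["pixels"][:,:,::-1].copy()
def back(s,uv,z):
    K=np.array(s["intrinsics"]);D=np.array(s["dist_coeffs"]);T=np.array(s["camera_from_world"])
    p=cv2.undistortPoints(np.float64(uv).reshape(-1,1,2),K,D).reshape(-1,2)
    d=np.c_[p,np.ones(len(p))]@T[:3,:3]; c=-T[:3,:3].T@T[:3,3]
    return c+d*((z-c[2])/d[:,2])[:,None]
def proj(s,X):
    K=np.array(s["intrinsics"]);D=np.array(s["dist_coeffs"]);T=np.array(s["camera_from_world"])
    return cv2.projectPoints(np.float64(X).reshape(-1,1,3),cv2.Rodrigues(T[:3,:3])[0],T[:3,3],K,D)[0].reshape(-1,2)
def rect(s,mask,z):
    """largest blob -> backproject its filled contour to plane z -> minAreaRect (mm,deg)"""
    c=max(cv2.findContours(mask.astype(np.uint8),cv2.RETR_EXTERNAL,cv2.CHAIN_APPROX_NONE)[0],key=cv2.contourArea)
    P=back(s,c.reshape(-1,2),z)[:,:2]*1000
    r=cv2.minAreaRect(P.astype(np.float32)); return np.round(r[0],1),np.round(r[1],1),round(r[2],2)
def roi(shape,x0,y0,x1,y1):
    m=np.zeros(shape[:2],bool);m[y0:y1,x0:x1]=1;return m
def where(yaw_deg,xyz):
    """tool-frame shift from the measured pose to TCP xyz, pointing down with tool y at yaw_deg in world (mod 180)"""
    o=get_obs();r=R.from_rotvec(o["eef_rot"]);M=r.as_matrix();a=np.arctan2(M[1,1],M[0,1])
    e=(np.radians(yaw_deg)-a+np.pi/2)%np.pi-np.pi/2
    print("pos",np.round(o["ee_pos"],4),"tool y yaw",round(np.degrees(a),2),"tilt",np.round(M[:,2],3),"j7",round(o["joints"][6],2),"F",np.round(o["force"],1),"w",round(o["grip_width"],3),"gf",round(o["gripper_force"],1),"t",o["clock"])
    print("shift in tool axes",np.round(M.T@(np.array(xyz)-o["ee_pos"]),4),"turn about tool z",round(-e,4))
E
python3 - <<'E'
from h import *
s,im=snap("top");hsv=cv2.cvtColor(im,cv2.COLOR_BGR2HSV);H,S,V=cv2.split(hsv)
sh=im.shape
print("side",rect(s,(V<60)&roi(sh,415,240,530,330),.011))
print("cork",rect(s,(S>90)&roi(sh,130,265,220,340),.011))
print("tray",rect(s,((V<150)|(S>60))&roi(sh,240,195,385,290),.014))
big=cv2.resize(im[190:295,235:390],None,fx=5,fy=5,interpolation=cv2.INTER_CUBIC);cv2.imwrite("pics/crop1.png",big)
E
```

```text
side (array([ 473.1, -291.6]), array([172.8, 130.3]), 88.02)
cork (array([464.5, 306.3]), array([149.3, 122.2]), 84.79)
tray (array([566.4,  16.5]), array([249.2, 149.1]), 82.34)
```

View pics/crop1.png

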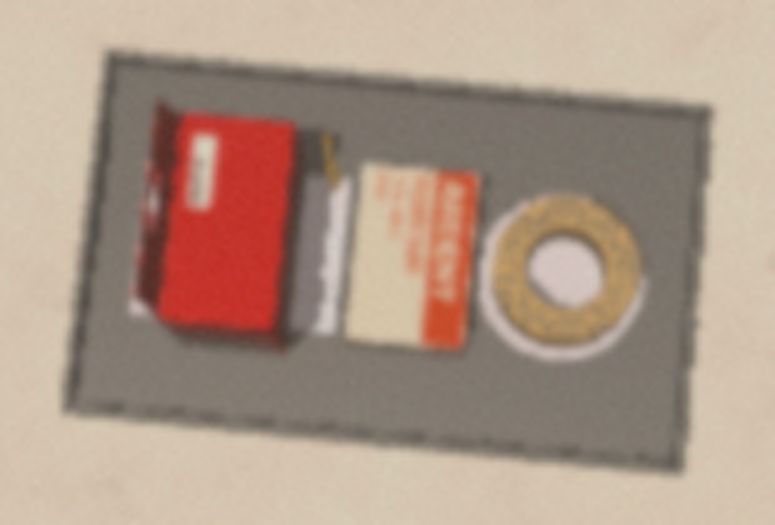

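The crop shows the tall carton's top face at (160–295, 115–330) and its tab on the left. Its 80 mm side looks as if it runs across the tray, which differs from the note. The fuse carton is at (350–480, 160–350) and the roll is centred near (568,270). I'll fit known shapes to the masks to get accurate poses.

```bash
cat >> h.py <<'E'
from scipy.optimize import minimize
def boxpts(sx,sy,z0,z1):
    return np.array([[a*sx/2,b*sy/2,z] for a in(-1,1) for b in(-1,1) for z in(z0,z1)])
def cylpts(d,z0,z1):
    t=np.linspace(0,2*np.pi,60);return np.array([[d/2*np.cos(a),d/2*np.sin(a),z] for a in t for z in(z0,z1)])
def fit(s,mask,pts,p0,box,care=None,U=8):
    x0,y0,x1,y1=box;M=mask[y0:y1,x0:x1].astype(np.float32);W=1 if care is None else care[y0:y1,x0:x1]
    M=cv2.GaussianBlur(M,(0,0),1)
    def f(p):
        c,n=np.cos(p[2]),np.sin(p[2]);X=pts@np.array([[c,n,0],[-n,c,0],[0,0,1]])+[p[0],p[1],0]
        h=cv2.convexHull(((proj(s,X)-[x0,y0]+.5)*U-.5).astype(np.float32)).reshape(-1,2)
        I=np.zeros((U*(y1-y0),U*(x1-x0)),np.uint8);cv2.fillConvexPoly(I,np.round(h*16).astype(np.int32),255,shift=4)
        I=cv2.resize(I,(x1-x0,y1-y0),interpolation=cv2.INTER_AREA).astype(np.float32)/255
        return float((W*(cv2.GaussianBlur(I,(0,0),1)-M)**2).sum())
    sim=np.array([p0,[p0[0]+.01,p0[1],p0[2]],[p0[0],p0[1]+.01,p0[2]],[p0[0],p0[1],p0[2]+.08]])
    r=minimize(f,p0,method="Nelder-Mead",options=dict(initial_simplex=sim,xatol=1e-5,fatol=1e-3,maxiter=400))
    return np.round([r.x[0]*1e3,r.x[1]*1e3,np.degrees(r.x[2])],2),round(r.fun,1)
E
cat > m1.py <<'E'
from h import *
s,im=snap("top");hsv=cv2.cvtColor(im,cv2.COLOR_BGR2HSV);H,S,V=[a.astype(int) for a in cv2.split(hsv)]
m=((V<150)|(S>110)).astype(np.uint8);b=(240,190,390,295)
m=cv2.morphologyEx(m,cv2.MORPH_OPEN,np.ones((3,3)))
c=max(cv2.findContours(m*roi(im.shape,*b).astype(np.uint8),0,1)[0],key=cv2.contourArea);t=np.zeros_like(m);cv2.drawContours(t,[c],-1,1,-1)
tr,e=fit(s,t,boxpts(.25,.15,0,.014),[.566,.0165,-1.69],b);print("tray",tr,e)
b=(400,235,535,335);print("side",fit(s,V<100,boxpts(.14,.18,0,.011),[.473,-.292,0],b))
b=(132,262,220,340);mk=cv2.morphologyEx(((S>100)&(V>60)).astype(np.uint8),cv2.MORPH_CLOSE,np.ones((5,5)));mk=cv2.morphologyEx(mk,cv2.MORPH_OPEN,np.ones((7,7)))
print("cork",fit(s,mk,boxpts(.11,.13,0,.011),[.46,.3,0],b))
y=np.radians(tr[2]);Rt=np.array([[np.cos(y),np.sin(y)],[-np.sin(y),np.cos(y)]])
loc=lambda p:np.round(Rt@(np.array(p[:2])-tr[:2]),1)
beige=cv2.morphologyEx(((S>80)&(V>70)).astype(np.uint8),cv2.MORPH_CLOSE,np.ones((3,3)))
cn=max(cv2.findContours(beige*roi(im.shape,332,220,372,270).astype(np.uint8),0,1)[0],key=cv2.contourArea);rm=np.zeros_like(beige);cv2.drawContours(rm,[cn],-1,1,-1)
r=fit(s,rm,cylpts(.058,.0045,.0295),[.55,-.055,0],(332,220,372,270));print("roll",r,loc(r[0]),rm.sum())
uv=np.array([[363,160],[480,172],[466,350],[345,342]])/5+[235-.4,190-.4]
P=back(s,uv,.026)*1e3;print("fuse corners tray",np.round([loc(q) for q in P]),"ctr",P.mean(0).round(1))
uv=np.array([[180,115],[297,122],[280,330],[160,325]])/5+[235-.4,190-.4]
P=back(s,uv,.0805)*1e3;print("tall corners tray",np.round([loc(q) for q in P]),"ctr",P.mean(0).round(1),loc(P.mean(0)))
E
python3 m1.py
```

```text
tray [566.99  16.5  -97.49] 37.3
side (array([ 472.97, -292.64,   -2.49]), np.float64(94.7))
cork (array([456.99, 298.64,  -4.85]), np.float64(43.4))
roll (array([558.11, -54.1 ,  -1.86]), np.float64(10.4)) [71.2  0.4] 661
fuse corners tray [[-14.  36.]
 [ 33.  36.]
 [ 34. -36.]
 [-14. -38.]] ctr [565.2   6.5  26. ]
tall corners tray [[-82.  36.]
 [-37.  37.]
 [-35. -42.]
 [-80. -45.]] ctr [571.3  74.8  80.5] [-58.4  -3.3]
```

```bash
python3 - <<'E'
from h import *
out=[]
for n,(x0,y0,x1,y1) in(("top",(235,185,325,285)),("side",(255,225,375,330))):
    s,im=snap(n);f=4;big=cv2.resize(im[y0:y1,x0:x1],None,fx=f,fy=f,interpolation=cv2.INTER_CUBIC)
    for (a,b),c in(((.044,.08),(0,255,0)),((.08,.044),(255,0,0))):
        y=np.radians(-97.5);M=np.array([[np.cos(y),np.sin(y),0],[-np.sin(y),np.cos(y),0],[0,0,1]])
        P=boxpts(a,b,.0045,.0805)@M+[.5713,.0748,0];q=(proj(s,P)-[x0,y0]+.5)*f
        for i in range(8):
            for j in range(i):
                if bin(i^j).count("1")==1: cv2.line(big,tuple(int(v) for v in q[i]),tuple(int(v) for v in q[j]),c,1)
    out.append(cv2.copyMakeBorder(big,0,430-big.shape[0],0,0,cv2.BORDER_CONSTANT))
o=np.hstack(out);o=cv2.resize(o,None,fx=.95,fy=.95)[:,:800];print(o.shape);cv2.imwrite("pics/ov.png",o)
E
```

```text
(408, 798, 3)
```

View pics/ov.png

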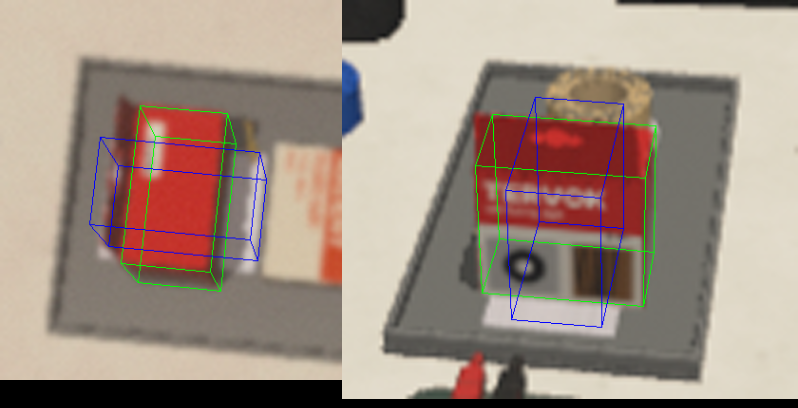

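The overlay shows that the carton's 80 mm side does run across the tray: the green model fits and the blue one doesn't. It is centred on the seat. I'll trust the picture and grip the 44 mm along the tray's length.

```bash
python3 -c "
from h import *
where(82.5,[.575,.077,.2])"
```

```text
pos [0.2316 0.5803 0.2005] tool y yaw 68.24 tilt [-0.    -0.001 -1.   ] j7 -0.05 F [0.3 0.8 0.4] w 0.998 gf 0.0 t 0.3
shift in tool axes [-0.5055 -0.3401  0.0007] turn about tool z -0.2488
```

```bash
python3 -m inch '[[0,-0.028,-0.0189,0,0,0,0],[0,-0.028,-0.0189,0,0,0,0],[0,-0.028,-0.0189,0,0,0,0],[0,-0.028,-0.0189,0,0,0,0],[0,-0.028,-0.0189,0,0,0,0],[0,-0.028,-0.0189,0,0,0,0],[0,-0.028,-0.0189,0,0,0,0],[0,-0.028,-0.0189,0,0,0,0],[0,-0.028,-0.0189,0,0,0,0],[0,-0.028,-0.0189,0,0,0,0]]' 
python3 -m inch '[[0,-0.028,-0.0189,0,0,0,0],[0,-0.028,-0.0189,0,0,0,0],[0,-0.028,-0.0189,0,0,0,0],[0,-0.028,-0.0189,0,0,0,0],[0,-0.028,-0.0189,0,0,0,0],[0,-0.028,-0.0189,0,0,0,0],[0,-0.028,-0.0189,0,0,0,0],[0,-0.028,-0.0189,0,0,0,0],[0,0,0,0,0,0,-0.083],[0,0,0,0,0,0,-0.083],[0,0,0,0,0,0,-0.083],[0,0,0,0,0,0,0]]'
python3 -c "
from h import *
where(82.5,[.575,.077,.2])"
```

```text
clock: 1.13
ee_pos: [0.4223, 0.2996, 0.2011]
eef_rot: [0.593, 3.085, 0.001]
force: [1.1, 0.7, 0.3]
grip_width: 0.997
gripper_force: 0.0
clock: 2.13
ee_pos: [0.5736, 0.0775, 0.2007]
eef_rot: [-0.2, -3.135, 0.0]
force: [-0.6, 0.7, -0.3]
grip_width: 1.001
gripper_force: 0.0
pos [0.5736 0.0775 0.2007] tool y yaw 82.71 tilt [-0. -0. -1.] j7 1.34 F [-0.6  0.7 -0.3] w 1.001 gf 0.0 t 2.1333
shift in tool axes [-0.0014 -0.0003  0.0007] turn about tool z 0.0036
```

```bash
python3 -m inch '[[0,-0.0014,0,0.02,0,0,0],[0,0,0,0.025,0,0,0],[0,0,0,0.025,0,0,0],[0,0,0,0.02,0,0,0],[0,0,0,0.01,0,0,0],[0,0,0,0.01,0,0,0],[0,0,0,0.005,0,0,0],[0,0,0,0.01,0,0,0],[0,0,0,0.01,0,0,0],[0,0,0,0.01,0,0,0],[0,0,0,0.01,0,0,0],[0,0,0,0,0,0,0]]' 30
python3 -m inch '[[0.3,0,0,0,0,0,0],[0.4,0,0,0,0,0,0],[1,0,0,0,0,0,0],[1,0,0,0,0,0,0],[1,0,0,0,0,0,0],[1,0,0,0,0,0,0],[1,0,0,0,0,0,0],[1,0,0,0,0,0,0]]' 30
python3 - <<'E'
from h import *
where(82.5,[.575,.077,.046])
a=[]
for n,(x0,y0,x1,y1) in(("top",(225,165,385,285)),("side",(235,205,395,325))):
    s,im=snap(n);a.append(cv2.resize(im[y0:y1,x0:x1],(400,300),interpolation=cv2.INTER_CUBIC))
cv2.imwrite("pics/g1.png",np.hstack(a))
E
```

```text
clock: 3.13
ee_pos: [0.5736, 0.0773, 0.0435]
eef_rot: [-0.205, -3.132, 0.001]
force: [-0.8, -0.2, 0.1]
grip_width: 1.005
gripper_force: 0.0
clock: 3.8
ee_pos: [0.5756, 0.0774, 0.0468]
eef_rot: [0.205, 3.134, 0.0]
force: [-0.5, -0.6, 6.3]
grip_width: 0.494
gripper_force: 30.4
pos [0.5756 0.0774 0.0468] tool y yaw 82.5 tilt [ 0.001  0.    -1.   ] j7 1.38 F [-0.5 -0.6  6.3] w 0.494 gf 30.4 t 3.8
shift in tool axes [ 0.0006 -0.0005  0.0008] turn about tool z -0.0
```

View pics/g1.png

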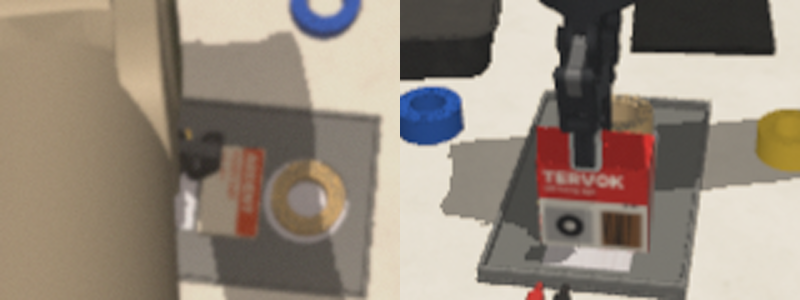

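Both cameras show the fingers clasping the carton across its 44 mm, and the 42 mm reading agrees. I need to know how far the carton is off centre along the tool x before lifting it.

```bash
python3 - <<'E'
from h import *
s,im=snap("side");cv2.imwrite("pics/side_g1raw.png",im)
M=R.from_rotvec(get_obs()["eef_rot"]).as_matrix();p=np.array(get_obs()["ee_pos"])
c=p+M@[0,0,-.019]
for sg in(-1,1):
  print(sg,[np.round(proj(s,c+M@np.array([dx,sg*.027,dz]))[0],1) for dx,dz in((0,0),(.011,0),(-.011,0),(0,.019))])
x0,y0,x1,y1=280,240,350,320
f=8;b=cv2.resize(im[y0:y1,x0:x1],None,fx=f,fy=f-.5,interpolation=cv2.INTER_CUBIC)
y=np.radians(-97.5);A=np.array([[np.cos(y),np.sin(y),0],[-np.sin(y),np.cos(y),0],[0,0,1]])
P=boxpts(.044,.08,.0045,.0805)@A+[.5749,.077,0]
q=(proj(s,P)-[x0,y0]+.5)*[f,f-.5]
for i in(0,1,2,3):
  for j in range(i):
    if bin(i^j).count("1")==1: cv2.line(b,tuple(int(v) for v in q[i]),tuple(int(v) for v in q[j]),(0,255,0),1)
k=(proj(s,np.array([c+M@np.array([0,sg*.022,.0]) for sg in(-1,1)]))-[x0,y0]+.5)*[f,f-.5]
for a in k: cv2.circle(b,tuple(int(v) for v in a),5,(255,0,0),-1)
cv2.imwrite("pics/g2.png",b)
E
```

```text
-1 [array([313.7, 262.1]), array([319.5, 262.6]), array([307.9, 261.7]), array([313.9, 270.5])]
1 [array([309., 279.]), array([315.2, 279.5]), array([302.9, 278.5]), array([309.2, 287.6])]
```

View pics/g2.png

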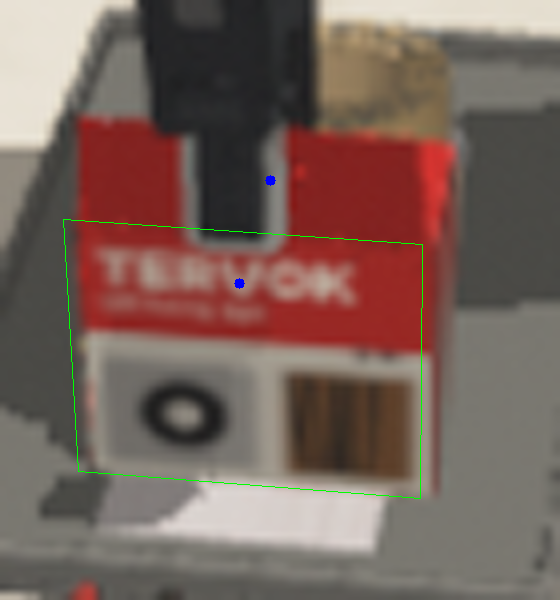

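```bash
python3 - <<'E'
from h import *
t=np.array([.567,.0165]);y=np.radians(-97.5);Rt=np.array([[np.cos(y),np.sin(y)],[-np.sin(y),np.cos(y)]])
s,_=snap("top")
for q in([345,180],[320,335],[130,312]):
    print("top seat corner",(Rt@(back(s,[np.array(q)/5+[234.6,189.6]],.0045)[0,:2]-t)*1e3).round(1))
s,im=snap("side")
# seat front edge and carton bottom front corners in side
for q in([97,528],[378,552],[93,470],[437,492]):
    print("side",(Rt@(back(s,[np.array(q)/[8,7.5]+[279.5,239.5]],.0045)[0,:2]-t)*1e3).round(1))
E
```

```text
top seat corner [-21.6  31.4]
top seat corner [-25.1 -33.2]
top seat corner [-103.1  -31.3]
side [-103.8   31.5]
side [-104.1  -33. ]
side [-82.   36.7]
side [-79.9 -43.6]
```

```bash
python3 -m inch '[[1,0,0,-0.01,0,0,0],[1,0,0,-0.02,0,0,0],[1,0,0,-0.03,0,0,0],[1,0,0,-0.03,0,0,0],[1,0,0,-0.03,0,0,0],[1,0,0,0,0,0,0]]'
python3 -c "
from h import *
where(87.5,[.479,-.2446,.165])"
```

```text
clock: 4.55
ee_pos: [0.5783, 0.0778, 0.1732]
eef_rot: [0.205, 3.125, 0.005]
force: [0.5, 0.3, 0.5]
grip_width: 0.493
gripper_force: 30.6
pos [0.5783 0.0778 0.1732] tool y yaw 82.5 tilt [ 0.01   0.002 -1.   ] j7 1.34 F [0.5 0.3 0.5] w 0.493 gf 30.6 t 4.55
shift in tool axes [ 0.0565 -0.3327  0.0064] turn about tool z -0.0873
```

```bash
python3 -m inch '[[1,0.002,-0.012,0,0,0,0],[1,0.005,-0.026,0,0,0,0],[1,0.005,-0.03,0,0,0,0],[1,0.005,-0.03,0,0,0,0],[1,0.005,-0.03,0,0,0,0],[1,0.005,-0.03,0,0,0,0],[1,0.005,-0.03,0,0,0,0],[1,0.005,-0.03,0,0,0,0],[1,0.005,-0.03,0,0,0,0],[1,0.005,-0.03,0,0,0,0],[1,0.005,-0.03,0,0,0,0],[1,0.0045,-0.0245,0,0,0,0]]'
python3 -m inch '[[1,0,0,0,0,0,-0.044],[1,0,0,0,0,0,-0.043],[1,0,0,0,0,0,0],[1,0,0,0,0,0,0]]'
python3 - <<'E'
from h import *
where(87.5,[.479,-.2446,.0535])
a=[]
for n in("top","side"):
    s,im=snap(n);a.append(cv2.resize(im,(400,300),interpolation=cv2.INTER_AREA))
cv2.imwrite("pics/g3.png",np.hstack(a))
E
```

```text
clock: 5.55
ee_pos: [0.473, -0.2475, 0.1649]
eef_rot: [-0.209, -3.132, -0.0]
force: [0.2, 0.1, 0.8]
grip_width: 0.487
gripper_force: 30.6
clock: 5.88
ee_pos: [0.4745, -0.2449, 0.165]
eef_rot: [-0.072, -3.139, -0.001]
force: [-0.0, -0.0, 0.4]
grip_width: 0.489
gripper_force: 30.6
pos [ 0.4745 -0.2449  0.165 ] tool y yaw 87.39 tilt [-0.002  0.001 -1.   ] j7 2.05 F [-0.  -0.   0.4] w 0.489 gf 30.6 t 5.8833
shift in tool axes [-0.0046  0.0004  0.1115] turn about tool z -0.0019
```

View pics/g3.png

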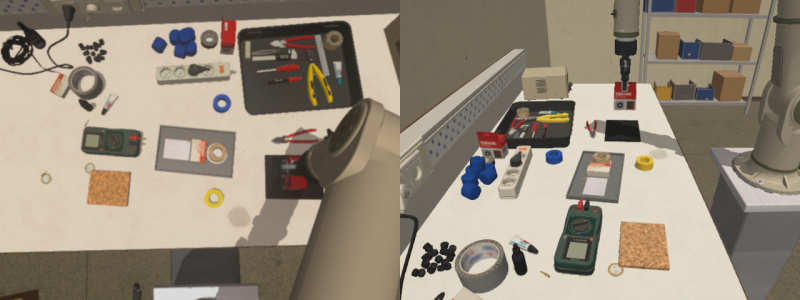

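The carton is held upright over the black mat (top view 290,175). The white rectangular seat is now bare at (176,150). Next I lower it and set it down.

```bash
python3 -m inch '[[1,-0.0046,0,0.02,0,0,0],[1,0,0,0.03,0,0,0],[1,0,0,0.02,0,0,0],[1,0,0,0.015,0,0,0],[1,0,0,0.01,0,0,0],[1,0,0,0.006,0,0,0],[1,0,0,0.004,0,0,0],[1,0,0,0.002,0,0,0],[1,0,0,0.002,0,0,0],[1,0,0,0.001,0,0,0],[1,0,0,0,0,0,0]]'
python3 -c "
from h import *
where(87.5,[.479,-.2446,.0535])"
```

```text
clock: 6.9
ee_pos: [0.4805, -0.2452, 0.0563]
eef_rot: [0.069, 3.14, -0.0]
force: [-0.0, 0.3, -0.4]
grip_width: 0.49
gripper_force: 30.6
pos [ 0.4805 -0.2452  0.0563] tool y yaw 87.49 tilt [ 0.001 -0.    -1.   ] j7 2.11 F [-0.   0.3 -0.4] w 0.49 gf 30.6 t 6.9
shift in tool axes [0.0016 0.0005 0.0028] turn about tool z -0.0001
```

```bash
python3 -m inch '[[1,0,0,0.001,0,0,0],[1,0,0,0.001,0,0,0],[1,0,0,0.001,0,0,0],[1,0,0,0,0,0,0]]'; python3 -m inch '[[1,0,0,0.001,0,0,0],[1,0,0,0,0,0,0]]'
```

```text
clock: 7.23
ee_pos: [0.4805, -0.2453, 0.0533]
eef_rot: [0.069, 3.14, -0.0]
force: [0.6, 0.6, 3.2]
grip_width: 0.491
gripper_force: 31.4
clock: 7.4
ee_pos: [0.4807, -0.2456, 0.0531]
eef_rot: [0.07, 3.139, -0.001]
force: [-2.7, 0.6, 10.5]
grip_width: 0.489
gripper_force: 32.8
```

```bash
python3 - <<'E'
from h import *
s,im=snap("side")
o=get_obs();M=R.from_rotvec(o["eef_rot"]).as_matrix();p=np.array(o["ee_pos"])
x0,y0,x1,y1=320,135,400,215;f=7
b=cv2.resize(im[y0:y1,x0:x1],None,fx=f,fy=f,interpolation=cv2.INTER_CUBIC)
for i,dz in enumerate((0,-.0190,-.03)):
  for sg in(-1,1):
    a=(proj(s,p+M@np.array([0,sg*.022,dz]))[0]-[x0,y0]+.5)*f
    cv2.circle(b,tuple(int(v) for v in a),3,[(255,0,0),(0,255,0),(0,255,255)][i],-1)
cv2.imwrite("pics/g4.png",b)
E
```

```text
(no output)
```

View pics/g4.png

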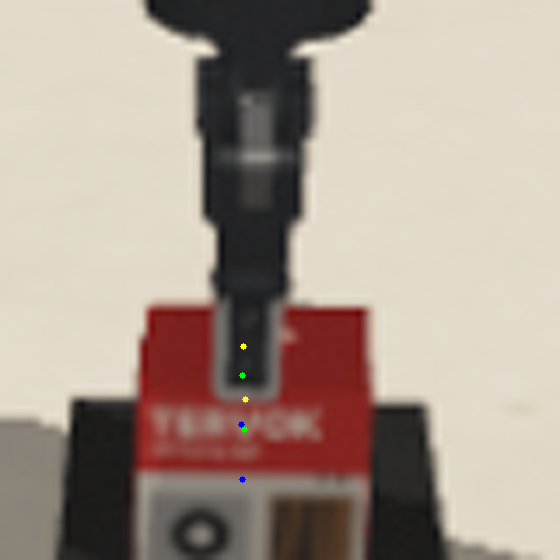

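The finger tips appear about 30 mm above the projected TCP. I'll release, back off and check that before any low grasp.

```bash
python3 -m inch '[[1,0,0,-0.001,0,0,0],[0,0,0,0,0,0,0],[0,0,0,0,0,0,0],[0,0,0,0,0,0,0],[0,0,0,0,0,0,0],[0,0,0,-0.01,0,0,0],[0,0,0,-0.02,0,0,0],[0,0,0,-0.03,0,0,0],[0,0,0,-0.04,0,0,0],[0,0,0,-0.04,0,0,0],[0,0,0,0,0,0,0]]'
python3 - <<'E'
from h import *
s,im=snap("side")
where(82.5,[.558,-.054,.2])
o=get_obs();M=R.from_rotvec(o["eef_rot"]).as_matrix();p=np.array(o["ee_pos"])
x0,y0,x1,y1=310,100,410,200;f=6
b=cv2.resize(im[y0:y1,x0:x1],None,fx=f,fy=f,interpolation=cv2.INTER_CUBIC)
for i,dz in enumerate((0,-.013,-.03)):
  for sg in(-1,1):
   for w in(.0425,.057):
    a=(proj(s,p+M@np.array([0,sg*w,dz]))[0]-[x0,y0]+.5)*f
    cv2.circle(b,tuple(int(v) for v in a),3,[(255,0,0),(0,255,0),(0,255,255)][i],-1)
cv2.imwrite("pics/g5.png",b)
E
```

```text
clock: 8.37
ee_pos: [0.4836, -0.2473, 0.2019]
eef_rot: [0.07, 3.129, -0.006]
force: [0.9, -0.7, 1.2]
grip_width: 1.005
gripper_force: 0.0
pos [ 0.4826 -0.2466  0.1984] tool y yaw 87.46 tilt [ 0.008 -0.003 -1.   ] j7 2.04 F [ 0.7 -0.1  0.4] w 1.001 gf 0.0 t 8.4167
shift in tool axes [-0.0668  0.1957 -0.0015] turn about tool z 0.0866
```

View pics/g5.png

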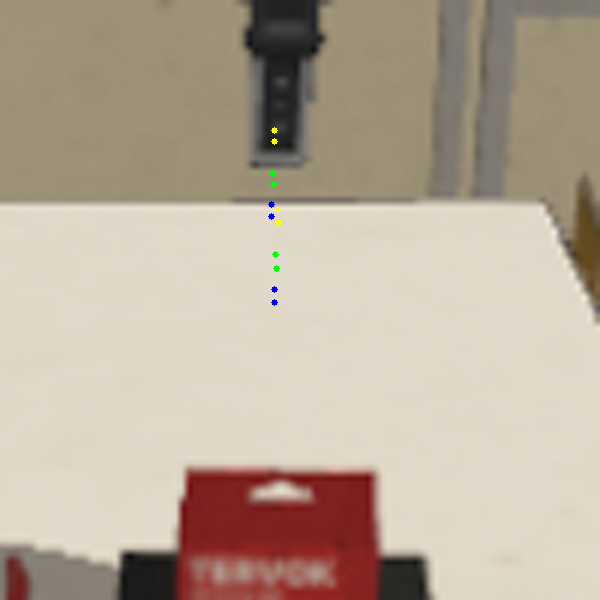

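```bash
python3 -m inch '[[0,-0.0085,0.0245,0,0,0,0],[0,-0.0085,0.0245,0,0,0,0],[0,-0.0085,0.0245,0,0,0,0],[0,-0.0085,0.0245,0,0,0,0],[0,-0.0085,0.0245,0,0,0,0],[0,-0.0085,0.0245,0,0,0,0],[0,-0.0085,0.0245,0,0,0,0],[0,-0.0085,0.0245,0,0,0,0],[0,0,0,0,0,0,0.12],[0,0,0,0,0,0,0.12],[0,0,0,0,0,0,0.12],[0,0,0,0,0,0,0.12]]' 
python3 -m inch '[[0,0,0,0,0,0,0.12],[0,0,0,0,0,0,0.12],[0,0,0,0,0,0,0.12],[0,0,0,0,0,0,0.12],[0,0,0,0,0,0,0.12],[0,0,0,0,0,0,0.12],[0,0,0,0,0,0,0.12],[0,0,0,0,0,0,0.12],[0,0,0,0,0,0,0.12],[0,0,0,0,0,0,0.1],[0,0,0,0,0,0,0]]' 
python3 - <<'E'
from h import *
where(-7.5,[.558,-.054,.06])
E
```

```text
clock: 9.42
ee_pos: [0.5563, -0.052, 0.1926]
eef_rot: [-0.822, -3.031, 0.001]
force: [0.5, 0.2, 0.2]
grip_width: 1.001
gripper_force: 0.0
clock: 10.33
ee_pos: [0.5564, -0.0521, 0.1926]
eef_rot: [-2.369, -2.063, 0.001]
force: [-0.6, 0.3, 0.9]
grip_width: 1.001
gripper_force: 0.0
pos [ 0.5564 -0.0521  0.1926] tool y yaw -7.89 tilt [-0.001 -0.    -1.   ] j7 0.05 F [-0.6  0.3  0.9] w 1.001 gf 0.0 t 10.3333
shift in tool axes [-0.0016  0.002   0.1326] turn about tool z -0.0068
```

```bash
python3 -m inch '[[0,-0.0016,0.002,0.03,0,0,-0.007],[0,0,0,0.035,0,0,0],[0,0,0,0.035,0,0,0],[0,0,0,0.032,0,0,0],[0,0,0,0.01,0,0,0],[0,0,0,0.01,0,0,0],[0,0,0,0.01,0,0,0],[0,0,0,0.008,0,0,0],[0,0,0,0.005,0,0,0],[0,0,0,0.005,0,0,0],[0,0,0,0,0,0,0]]' 
python3 - <<'E'
from h import *
where(-7.5,[.558,-.054,.01])
s,im=snap("side")
o=get_obs();M=R.from_rotvec(o["eef_rot"]).as_matrix();p=np.array(o["ee_pos"])
x0,y0,x1,y1=250,190,400,310;f=5
b=cv2.resize(im[y0:y1,x0:x1],None,fx=f,fy=f,interpolation=cv2.INTER_CUBIC)
for i,dz in enumerate((0,-.013,-.03)):
  for sg in(-1,1):
    a=(proj(s,p+M@np.array([0,sg*.0425,dz]))[0]-[x0,y0]+.5)*f
    cv2.circle(b,tuple(int(v) for v in a),3,[(255,0,0),(0,255,0),(0,255,255)][i],-1)
cv2.imwrite("pics/g6.png",b)
E
```

```text
clock: 11.25
ee_pos: [0.5585, -0.054, 0.0126]
eef_rot: [-2.356, -2.078, 0.0]
force: [-0.8, -0.6, -0.2]
grip_width: 1.001
gripper_force: 0.0
pos [ 0.5585 -0.054   0.0126] tool y yaw -7.2 tilt [-0.  0. -1.] j7 0.17 F [-0.8 -0.6 -0.2] w 1.001 gf 0.0 t 11.25
shift in tool axes [-0.0001 -0.0005  0.0026] turn about tool z 0.0053
```

View pics/g6.png

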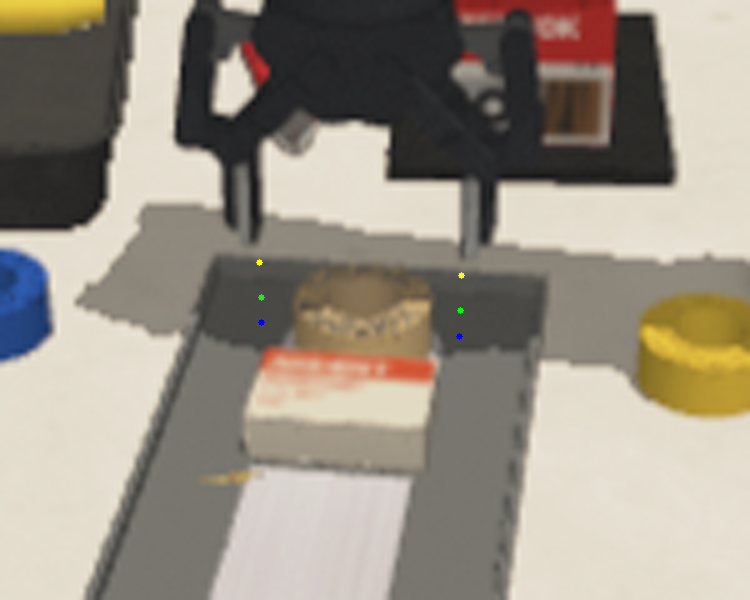

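The picture settles it. The open finger tips are about 40 mm above the stated TCP, near z = 0.05, so I have to go deeper. I'll descend carefully and watch the force.

```bash
python3 -m inch '[[0,0,0,0.008,0,0,0.005],[0,0,0,0.007,0,0,0],[0,0,0,0.005,0,0,0],[0,0,0,0,0,0,0]]'; python3 -m inch '[[0,0,0,0.005,0,0,0],[0,0,0,0.005,0,0,0],[0,0,0,0,0,0,0]]';  python3 -m inch '[[0,0,0,0.003,0,0,0],[0,0,0,0,0,0,0]]'
python3 - <<'E'
from h import *
where(-7.5,[.558,-.054,-.02])
s,im=snap("side")
x0,y0,x1,y1=250,190,400,310;f=4
b=cv2.resize(im[y0:y1,x0:x1],None,fx=f,fy=f,interpolation=cv2.INTER_CUBIC)
cv2.imwrite("pics/g7.png",b)
E
```

```text
clock: 11.63
ee_pos: [0.5575, -0.0539, -0.0086]
eef_rot: [-2.361, -2.071, 0.003]
force: [-0.5, 0.3, -1.1]
grip_width: 1.001
gripper_force: 0.0
clock: 11.88
ee_pos: [0.5579, -0.0539, -0.0182]
eef_rot: [-2.361, -2.071, 0.002]
force: [0.8, -0.9, -0.1]
grip_width: 1.003
gripper_force: 0.0
clock: 12.05
ee_pos: [0.5583, -0.0541, -0.0206]
eef_rot: [-2.362, -2.071, 0.001]
force: [0.1, 0.3, -0.8]
grip_width: 1.0
gripper_force: 0.0
pos [ 0.5583 -0.0541 -0.0206] tool y yaw -7.51 tilt [-0.001 -0.    -1.   ] j7 0.19 F [ 0.1  0.3 -0.8] w 1.0 gf 0.0 t 12.05
shift in tool axes [ 0.     -0.0003 -0.0006] turn about tool z -0.0001
```

View pics/g7.png

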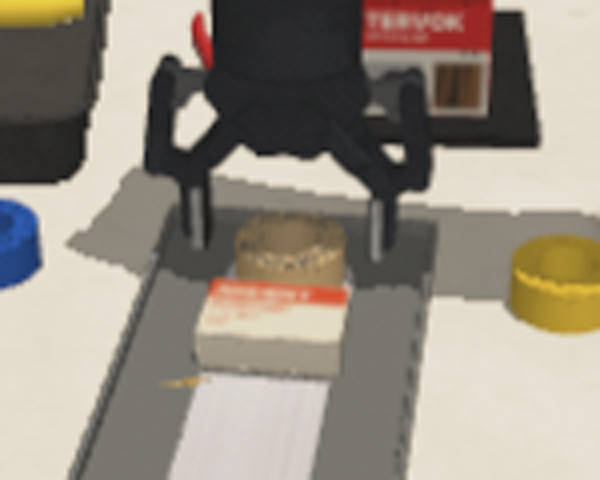

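The tips now straddle the roll just above the tray floor at about (200,245) and (378,258), and there is no contact. I'll close on it.

```bash
python3 -m inch '[[0,0,0,0.003,0,0,0],[0.15,0,0,0,0,0,0],[0.2,0,0,0,0,0,0],[0.25,0,0,0,0,0,0],[1,0,0,0,0,0,0],[1,0,0,0,0,0,0],[1,0,0,0,0,0,0],[1,0,0,0,0,0,0]]' 30
python3 -c "
from h import *
where(-7.5,[.558,-.054,-.023])"
```

```text
clock: 12.77
ee_pos: [0.5588, -0.054, -0.0226]
eef_rot: [2.362, 2.071, 0.001]
force: [-1.8, -0.4, 5.3]
grip_width: 0.648
gripper_force: 31.6
pos [ 0.5588 -0.054  -0.0226] tool y yaw -7.5 tilt [ 0.  0. -1.] j7 0.19 F [-1.8 -0.4  5.3] w 0.648 gf 31.6 t 12.7667
shift in tool axes [-0.0001 -0.0008  0.0004] turn about tool z -0.0
```

```bash
python3 -m inch '[[1,0,0,-0.01,0,0,0],[1,0,0,-0.02,0,0,0],[1,0,0,-0.035,0,0,0],[1,0,0,-0.04,0,0,0],[1,0,0,-0.035,0,0,0],[1,0,0,-0.02,0,0,0],[1,0,0,0,0,0,0]]'
python3 - <<'E'
from h import *
where(-7.5,[.471,-.336,.137])
s,im=snap("side");cv2.imwrite("pics/g8.png",im[150:330,200:440])
E
```

```text
clock: 13.35
ee_pos: [0.5615, -0.0548, 0.1428]
eef_rot: [2.359, 2.067, 0.011]
force: [0.5, -0.5, -1.6]
grip_width: 0.652
gripper_force: 32.3
pos [ 0.5615 -0.0548  0.1428] tool y yaw -7.54 tilt [ 0.009  0.001 -1.   ] j7 0.08 F [ 0.5 -0.5 -1.6] w 0.652 gf 32.3 t 13.35
shift in tool axes [-0.2907 -0.0529  0.0049] turn about tool z -0.0007
```

View pics/g8.png

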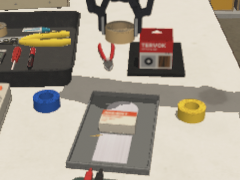

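The roll is held, and the tray now holds only the fuse carton. I'll move the roll over the mat and lower it.

```bash
python3 -m inch '[[1,-0.013,-0.0024,0,0,0,0],[1,-0.026,-0.005,0,0,0,0],[1,-0.03,-0.0055,0,0,0,0],[1,-0.03,-0.0055,0,0,0,0],[1,-0.03,-0.0055,0,0,0,0],[1,-0.03,-0.0055,0,0,0,0],[1,-0.03,-0.0055,0,0,0,0],[1,-0.03,-0.0055,0,0,0,0],[1,-0.03,-0.0055,0,0,0,0],[1,-0.026,-0.005,0,0,0,0],[1,-0.015,-0.002,0,0,0,0],[1,0,0,0,0,0,0]]'
python3 -m inch '[[1,0,0,0.01,0,0,0],[1,0,0,0.025,0,0,0],[1,0,0,0.03,0,0,0],[1,0,0,0.03,0,0,0],[1,0,0,0.025,0,0,0],[1,0,0,0.012,0,0,0],[1,0,0,0.01,0,0,0],[1,0,0,0,0,0,0],[1,0,0,0,0,0,0]]'
python3 - <<'E'
from h import *
where(-7.5,[.471,-.336,-.016])
E
```

```text
clock: 14.4
ee_pos: [0.4637, -0.3395, 0.1356]
eef_rot: [-2.369, -2.062, 0.006]
force: [0.3, -0.5, -0.3]
grip_width: 0.65
gripper_force: 32.3
clock: 15.15
ee_pos: [0.4685, -0.3346, -0.0048]
eef_rot: [2.361, 2.072, -0.0]
force: [0.6, -0.3, 0.3]
grip_width: 0.654
gripper_force: 32.3
pos [ 0.4685 -0.3346 -0.0048] tool y yaw -7.48 tilt [-0. -0. -1.] j7 0.76 F [ 0.6 -0.3  0.3] w 0.654 gf 32.3 t 15.15
shift in tool axes [-0.0011  0.0027  0.0112] turn about tool z 0.0004
```

```bash
python3 -m inch '[[1,0,0.002,0.004,0,0,0],[1,0,0,0.003,0,0,0],[1,0,0,0.002,0,0,0],[1,0,0,0,0,0,0]]'; python3 -m inch '[[1,0,0,0.0015,0,0,0],[1,0,0,0,0,0,0]]'; python3 -m inch '[[1,0,0,0.001,0,0,0],[1,0,0,0,0,0,0]]'
```

```text
clock: 15.48
ee_pos: [0.4704, -0.3349, -0.014]
eef_rot: [2.362, 2.071, 0.0]
force: [-0.5, 0.5, -0.9]
grip_width: 0.652
gripper_force: 32.3
clock: 15.65
ee_pos: [0.4702, -0.3349, -0.0156]
eef_rot: [2.362, 2.071, 0.0]
force: [0.8, 0.7, -1.1]
grip_width: 0.655
gripper_force: 32.3
clock: 15.82
ee_pos: [0.4703, -0.335, -0.0161]
eef_rot: [2.362, 2.071, 0.001]
force: [-1.5, 0.9, 3.9]
grip_width: 0.647
gripper_force: 32.7
```

```bash
python3 -m inch '[[1,0,0,-0.0005,0,0,0],[0,0,0,0,0,0,0],[0,0,0,0,0,0,0],[0,0,0,0,0,0,0],[0,0,0,-0.01,0,0,0],[0,0,0,-0.03,0,0,0],[0,0,0,-0.04,0,0,0],[0,0,0,-0.04,0,0,0],[0,0,0,-0.04,0,0,0],[0,0,0,0,0,0,0]]'
python3 - <<'E'
from h import *
where(82.5,[.565,.0066,.14])
s,im=snap("top");hsv=cv2.cvtColor(im,cv2.COLOR_BGR2HSV);H,S,V=[a.astype(int) for a in cv2.split(hsv)]
# tray now: refit seats by whiteness
w=(V>185)&(S<40);cv2.imwrite("pics/top2.png",im)
rd=(H>5)&(H<32)&(S>60)&(V>120)
b=(290,215,335,265);k=((S>75)).astype(np.uint8)
k=cv2.morphologyEx(k,cv2.MORPH_CLOSE,np.ones((3,3)))
c=max(cv2.findContours(k*roi(im.shape,*b).astype(np.uint8),0,1)[0],key=cv2.contourArea);print(cv2.contourArea(c),cv2.boundingRect(c))
t=np.zeros_like(k);cv2.drawContours(t,[c],-1,1,-1)
print("fuse",fit(s,t,boxpts(.048,.072,.004,.026),[.565,.0066,np.radians(-97.5)],b))
E
```

```text
clock: 16.65
ee_pos: [0.4731, -0.3383, 0.1531]
eef_rot: [2.354, 2.062, 0.006]
force: [0.9, -1.7, 0.3]
grip_width: 0.999
gripper_force: 0.0
pos [ 0.4731 -0.3383  0.1531] tool y yaw -7.56 tilt [ 0.011 -0.006 -1.   ] j7 0.66 F [ 0.9 -1.7  0.3] w 0.999 gf 0.0 t 16.65
shift in tool axes [0.3541 0.0455 0.012 ] turn about tool z 1.5697
442.5 (310, 224, 22, 37)
fuse (array([565.1 , -14.51, -79.1 ]), np.float64(181.2))
```

```bash
python3 - <<'E'
from h import *
s,_=snap("top");im=cv2.imread("pics/top2.png");hsv=cv2.cvtColor(im,cv2.COLOR_BGR2HSV);H,S,V=[a.astype(int) for a in cv2.split(hsv)]
print("row240 S",S[240,262:372:2],"\nV",V[240,262:372:2])
b=(292,212,340,270)
for th in(35,45,55):
    k=((S>th)&(V>120)).astype(np.uint8);k=cv2.morphologyEx(k,cv2.MORPH_CLOSE,np.ones((3,3)))
    k=cv2.morphologyEx(k,cv2.MORPH_OPEN,np.ones((5,5)))
    print(th,"fuse",fit(s,k,boxpts(.048,.072,.02,.026),[.565,.0066,np.radians(-97.5)],b))
t=np.array([.567,.0165]);y=np.radians(-97.5);Rt=np.array([[np.cos(y),np.sin(y)],[-np.sin(y),np.cos(y)]])
for nm,p,g,b in(("sq",boxpts(.084,.064,.0044,.0045),[.5746,.0781,y],(255,210,302,275)),("rd",cylpts(.068,.0044,.0045),[.5575,-.052,0],(333,215,376,275))):
    for th in (150,170):
        k=((V>th)&(S<45));q=fit(s,k,p,g,b);print(nm,th,q,(Rt@(q[0][:2]/1e3-t)*1e3).round(1))
E
```

```text
row240 S [ 24  27  24  26  24  24  26  25  25  25  24  24  24  22  20  19  19  18
  17  16  18  33  51  53  51  51  52  90  99  97 109  98 128 172  58  25
  25  26  25  24  23  24  24  25  25  24  25  24  23  22  24  32  35  37
  33] 
V [179 209 210 212 211 210 210 211 211 211 210 211 212 211 212 210 210 211
 212 208 207 147 194 208 210 210 209 210 207 210 209 209 204 187 119 187
 208 212 211 210 209 210 211 211 212 210 212 210 209 211 183 127 123 124
 124]
35 fuse (array([563.7 ,   6.5 , -98.47]), np.float64(206.5))
45 fuse (array([564.81,   6.34, -97.32]), np.float64(9.5))
55 fuse (array([565.3 ,   1.83, -94.78]), np.float64(221.5))
sq 150 (array([574.9 ,  78.18, -97.74]), np.float64(15.5)) [-62.2  -0.2]
sq 170 (array([575.1 ,  77.3 , -97.83]), np.float64(3.0)) [-61.3   0.1]
rd 150 (array([557.7 , -52.64,   2.7 ]), np.float64(34.3)) [69.8 -0.2]
rd 170 (array([557.81, -52.18,  -0.56]), np.float64(29.4)) [69.3 -0.1]
```

```bash
python3 -m inch '[[0,0.0295,0.0038,0,0,0,0],[0,0.0295,0.0038,0,0,0,0],[0,0.0295,0.0038,0,0,0,0],[0,0.0295,0.0038,0,0,0,0],[0,0.0295,0.0038,0,0,0,0],[0,0.0295,0.0038,0,0,0,0],[0,0.0295,0.0038,0,0,0,0],[0,0.0295,0.0038,0,0,0,0],[0,0.0295,0.0038,0,0,0,0],[0,0.0295,0.0038,0,0,0,0],[0,0.0295,0.0038,0,0,0,0],[0,0.0295,0.0037,0,0,0,0]]'
python3 -m inch '[[0,0,0,0,0,0,-0.121],[0,0,0,0,0,0,-0.121],[0,0,0,0,0,0,-0.121],[0,0,0,0,0,0,-0.121],[0,0,0,0,0,0,-0.121],[0,0,0,0,0,0,-0.121],[0,0,0,0,0,0,-0.121],[0,0,0,0,0,0,-0.121],[0,0,0,0,0,0,-0.121],[0,0,0,0,0,0,-0.121],[0,0,0,0,0,0,-0.121],[0,0,0,0,0,0,-0.121]]'
python3 -m inch '[[0,0,0,0,0,0,-0.121],[0,0,0,0,0,0,0],[0,0,0,0,0,0,0]]'
python3 - <<'E'
from h import *
where(82.7,[.5648,.0063,-.025])
E
```

```text
clock: 17.75
ee_pos: [0.5606, 0.0116, 0.1426]
eef_rot: [-2.361, -2.07, 0.003]
force: [-0.1, -0.6, -0.9]
grip_width: 1.0
gripper_force: 0.0
clock: 18.75
ee_pos: [0.5604, 0.0101, 0.1424]
eef_rot: [-0.382, -3.115, 0.001]
force: [-0.3, 0.7, -0.1]
grip_width: 1.002
gripper_force: 0.0
clock: 19.0
ee_pos: [0.5607, 0.0101, 0.1428]
eef_rot: [-0.208, -3.133, 0.001]
force: [-0.4, -0.1, -0.1]
grip_width: 0.998
gripper_force: 0.0
pos [0.5607 0.0101 0.1428] tool y yaw 82.4 tilt [-0.002 -0.    -1.   ] j7 1.46 F [-0.4 -0.1 -0.1] w 0.998 gf 0.0 t 19.0
shift in tool axes [-0.0049 -0.0031  0.1678] turn about tool z -0.0052
```

```bash
python3 -m inch '[[0,-0.0049,-0.0031,0.03,0,0,-0.005],[0,0,0,0.035,0,0,0],[0,0,0,0.035,0,0,0],[0,0,0,0.03,0,0,0],[0,0,0,0.015,0,0,0],[0,0,0,0.01,0,0,0],[0,0,0,0,0,0,0],[0,0,0,0,0,0,0]]'; python3 -m inch '[[0,0,0,0.005,0,0,0],[0,0,0,0.005,0,0,0],[0,0,0,0,0,0,0]]' ; python3 -c "
from h import *
where(82.7,[.5648,.0063,-.023])"
```

```text
clock: 19.67
ee_pos: [0.566, 0.0063, -0.0109]
eef_rot: [-0.197, -3.135, 0.001]
force: [-0.1, 0.0, 0.7]
grip_width: 0.999
gripper_force: 0.0
clock: 19.92
ee_pos: [0.5661, 0.0065, -0.0211]
eef_rot: [0.195, 3.135, 0.0]
force: [-1.3, 0.0, -0.6]
grip_width: 0.998
gripper_force: 0.0
pos [ 0.5661  0.0065 -0.0211] tool y yaw 82.88 tilt [ 0.  0. -1.] j7 1.54 F [-1.3  0.  -0.6] w 0.998 gf 0.0 t 19.9167
shift in tool axes [ 0.0013 -0.0004  0.0019] turn about tool z 0.0032
```

```bash
python3 -m inch '[[0,0.0013,0,0.001,0,0,0.003],[0.2,0,0,0,0,0,0],[0.3,0,0,0,0,0,0],[0.4,0,0,0,0,0,0],[1,0,0,0,0,0,0],[1,0,0,0,0,0,0],[1,0,0,0,0,0,0],[1,0,0,0,0,0,0]]' 30
python3 -m inch '[[1,0,0,-0.01,0,0,0],[1,0,0,-0.03,0,0,0],[1,0,0,-0.04,0,0,0],[1,0,0,-0.03,0,0,0],[1,0,0,0,0,0,0],[1,0,0,0,0,0,0]]'
python3 -c "
from h import *
where(85.3,[.457,.2986,.087])"
```

```text
clock: 20.58
ee_pos: [0.5651, 0.0066, -0.0217]
eef_rot: [0.199, 3.135, 0.0]
force: [-1.6, 0.8, 5.1]
grip_width: 0.552
gripper_force: 31.8
clock: 21.08
ee_pos: [0.5662, 0.0066, 0.0904]
eef_rot: [0.199, 3.131, 0.002]
force: [-0.4, 0.1, -1.2]
grip_width: 0.558
gripper_force: 31.3
pos [0.5662 0.0066 0.0904] tool y yaw 82.73 tilt [ 0.004  0.001 -1.   ] j7 1.49 F [-0.4  0.1 -1.2] w 0.558 gf 31.3 t 21.0833
shift in tool axes [0.1453 0.2758 0.0032] turn about tool z -0.0448
```

```bash
python3 -m inch '[[1,0.0066,0.0125,0,0,0,0],[1,0.0132,0.0251,0,0,0,0],[1,0.0132,0.0251,0,0,0,0],[1,0.0132,0.0251,0,0,0,0],[1,0.0132,0.0251,0,0,0,0],[1,0.0132,0.0251,0,0,0,0],[1,0.0132,0.0251,0,0,0,0],[1,0.0132,0.0251,0,0,0,0],[1,0.0132,0.0251,0,0,0,0],[1,0.0132,0.0251,0,0,0,0],[1,0.0132,0.0251,0,0,0,0],[1,0.0067,0.0123,0,0,0,-0.045]]'
python3 -m inch '[[1,0,0,0,0,0,0],[1,0,0,0.02,0,0,0],[1,0,0,0.03,0,0,0],[1,0,0,0.02,0,0,0],[1,0,0,0.01,0,0,0],[1,0,0,0,0,0,0],[1,0,0,0,0,0,0]]'
python3 - <<'E'
from h import *
where(85.3,[.457,.2986,-.0145])
E
```

```text
clock: 22.08
ee_pos: [0.4523, 0.302, 0.0864]
eef_rot: [-0.121, -3.136, 0.001]
force: [-1.5, 0.1, -0.4]
grip_width: 0.551
gripper_force: 31.3
clock: 22.67
ee_pos: [0.4557, 0.2975, 0.0078]
eef_rot: [-0.13, -3.138, 0.002]
force: [-0.4, 0.1, -0.6]
grip_width: 0.555
gripper_force: 31.3
pos [0.4557 0.2975 0.0078] tool y yaw 85.27 tilt [-0.001 -0.001 -1.   ] j7 0.93 F [-0.4  0.1 -0.6] w 0.555 gf 31.3 t 22.6667
shift in tool axes [-0.0013  0.0012  0.0223] turn about tool z -0.0005
```

```bash
python3 -m inch '[[1,-0.0013,0.0012,0.01,0,0,0],[1,0,0,0.006,0,0,0],[1,0,0,0.003,0,0,0],[1,0,0,0,0,0,0],[1,0,0,0,0,0,0]]';python3 -m inch '[[1,0,0,0.0025,0,0,0],[1,0,0,0,0,0,0]]';python3 -m inch '[[1,0,0,0.001,0,0,0],[1,0,0,0,0,0,0]]'
```

```text
clock: 23.08
ee_pos: [0.4568, 0.2996, -0.0111]
eef_rot: [-0.128, -3.139, 0.0]
force: [-0.0, 0.2, -0.6]
grip_width: 0.552
gripper_force: 31.3
clock: 23.25
ee_pos: [0.4568, 0.2997, -0.0137]
eef_rot: [0.128, 3.139, 0.0]
force: [0.2, -0.3, -0.3]
grip_width: 0.558
gripper_force: 31.3
clock: 23.42
ee_pos: [0.4568, 0.2996, -0.0147]
eef_rot: [-0.128, -3.139, 0.0]
force: [0.6, -0.1, -0.8]
grip_width: 0.55
gripper_force: 31.3
```

```bash
python3 -m inch '[[1,0,0,0.0008,0,0,0],[1,0,0,0,0,0,0]]';python3 -m inch '[[0,0,0,0,0,0,0],[0,0,0,0,0,0,0],[0,0,0,0,0,0,0],[0,0,0,-0.02,0,0,0],[0,0,0,-0.04,0,0,0],[0,0,0,-0.04,0,0,0],[0,0,0,-0.04,0,0,0],[0,0,0,-0.03,0,0,0],[0,0,0,0,0,0,0],[0,0,0,0,0,0,0]]'
python3 - <<'E'
from h import *
s,im=snap("top");cv2.imwrite("pics/top3.png",im)
where(-7.5,[.47,-.335,.14])
hsv=cv2.cvtColor(im,cv2.COLOR_BGR2HSV);H,S,V=[a.astype(int) for a in cv2.split(hsv)]
# side mat things
k=cv2.morphologyEx(((S>80)&(V>70)&(H>8)).astype(np.uint8),cv2.MORPH_CLOSE,np.ones((3,3)));b=(465,255,530,325)
c=max(cv2.findContours(k*roi(im.shape,*b).astype(np.uint8),0,1)[0],key=cv2.contourArea);m=np.zeros_like(k);cv2.drawContours(m,[c],-1,1,-1)
print("roll",fit(s,m,cylpts(.058,.011,.036),[.47,-.335,0],b))
red=((H<8)|(H>172))&(S>120)&(V>120)
ys,xs=np.where(red&roi(im.shape,415,235,500,330));print("red px",xs.min(),xs.max(),ys.min(),ys.max())
big=cv2.resize(im[225:335,410:535],None,fx=6.4,fy=5.4,interpolation=cv2.INTER_CUBIC);cv2.imwrite("pics/c3.png",big)
E
```

```text
clock: 23.58
ee_pos: [0.4568, 0.2997, -0.0148]
eef_rot: [-0.128, -3.139, -0.0]
force: [-2.9, -1.0, 6.6]
grip_width: 0.557
gripper_force: 32.1
clock: 24.42
ee_pos: [0.458, 0.3005, 0.1567]
eef_rot: [0.128, 3.136, 0.005]
force: [-0.2, -1.0, -0.7]
grip_width: 0.998
gripper_force: 0.0
pos [0.4569 0.2998 0.1547] tool y yaw 85.32 tilt [ 0.001  0.001 -1.   ] j7 0.9 F [-0.5 -0.5 -0.3] w 0.999 gf 0.0 t 24.4667
shift in tool axes [-0.0648 -0.6316  0.0143] turn about tool z -1.5216
roll (array([ 470.46, -334.91,    1.18]), np.float64(15.3))
red px 446 470 256 300
```

View pics/c3.png

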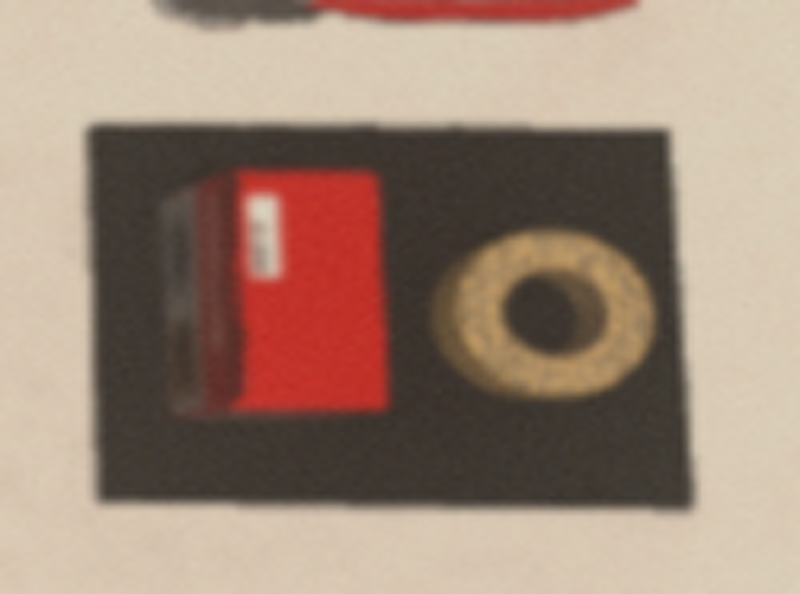

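The side mat shows the red carton upright (top face 238–390, 170–410) and the roll flat at (555,315). The roll fits to within 0.5 mm of where I released it, so camera and robot agree. Next I fetch the roll.

```bash
python3 -m inch '[[0,-0.0036,-0.0351,0,0,0,0],[0,-0.0036,-0.0351,0,0,0,0],[0,-0.0036,-0.0351,0,0,0,0],[0,-0.0036,-0.0351,0,0,0,0],[0,-0.0036,-0.0351,0,0,0,0],[0,-0.0036,-0.0351,0,0,0,0],[0,-0.0036,-0.0351,0,0,0,0],[0,-0.0036,-0.0351,0,0,0,0],[0,-0.0036,-0.0351,0,0,0,0],[0,-0.0036,-0.0351,0,0,0,0],[0,-0.0036,-0.0351,0,0,0,0],[0,-0.0036,-0.0351,0,0,0,0]]'
python3 -m inch '[[0,-0.0036,-0.0351,0,0,0,0],[0,-0.0036,-0.0351,0,0,0,0],[0,-0.0036,-0.0351,0,0,0,0],[0,-0.0036,-0.0351,0,0,0,0],[0,-0.0036,-0.0351,0,0,0,0],[0,-0.0036,-0.0351,0,0,0,0],[0,0,0,0,0,0,0.1157],[0,0,0,0,0,0,0.1157],[0,0,0,0,0,0,0.1157],[0,0,0,0,0,0,0.1157],[0,0,0,0,0,0,0.1157],[0,0,0,0,0,0,0.1157]]'
python3 -m inch '[[0,0,0,0,0,0,0.1157],[0,0,0,0,0,0,0.1157],[0,0,0,0,0,0,0.1157],[0,0,0,0,0,0,0.1157],[0,0,0,0,0,0,0.1157],[0,0,0,0,0,0,0.1157],[0,0,0,0,0,0,0.1157],[0,0,0,0,0,0,0.1157],[0,0,0,0,0,0,0],[0,0,0,0,0,0,0]]'
python3 - <<'E'
from h import *
where(-7.5,[.4705,-.335,-.015])
E
```

```text
clock: 25.47
ee_pos: [0.464, -0.1252, 0.1529]
eef_rot: [-0.128, -3.136, 0.0]
force: [0.3, 1.4, -0.3]
grip_width: 1.003
gripper_force: 0.0
clock: 26.47
ee_pos: [0.4687, -0.3349, 0.1525]
eef_rot: [-1.196, -2.901, 0.001]
force: [0.1, 0.4, 0.8]
grip_width: 0.996
gripper_force: 0.0
clock: 27.3
ee_pos: [0.4691, -0.3349, 0.1531]
eef_rot: [-2.357, -2.074, 0.003]
force: [0.8, -0.9, 0.2]
grip_width: 0.999
gripper_force: 0.0
pos [ 0.4691 -0.3349  0.1531] tool y yaw -7.3 tilt [-0.003  0.    -1.   ] j7 0.77 F [ 0.8 -0.9  0.2] w 0.999 gf 0.0 t 27.3
shift in tool axes [1.000e-04 1.900e-03 1.681e-01] turn about tool z 0.0034
```

```bash
python3 -m inch '[[0,0,0.0015,0.03,0,0,0.003],[0,0,0,0.035,0,0,0],[0,0,0,0.035,0,0,0],[0,0,0,0.03,0,0,0],[0,0,0,0.02,0,0,0],[0,0,0,0.01,0,0,0],[0,0,0,0.005,0,0,0],[0,0,0,0.003,0,0,0],[0,0,0,0,0,0,0],[0,0,0,0,0,0,0]]'
python3 -m inch '[[0.15,0,0,0,0,0,0],[0.2,0,0,0,0,0,0],[0.25,0,0,0,0,0,0],[1,0,0,0,0,0,0],[1,0,0,0,0,0,0],[1,0,0,0,0,0,0],[1,0,0,0,0,0,0]]' 30
python3 -m inch '[[1,0,0,-0.01,0,0,0],[1,0,0,-0.02,0,0,0],[1,0,0,-0.035,0,0,0],[1,0,0,-0.04,0,0,0],[1,0,0,-0.035,0,0,0],[1,0,0,-0.02,0,0,0],[1,0,0,0,0,0,0],[1,0,0,0,0,0,0]]'
python3 -c "
from h import *
where(-7.5,[.5578,-.0523,.14])"
```

```text
clock: 28.13
ee_pos: [0.472, -0.3362, -0.0122]
eef_rot: [2.363, 2.068, 0.001]
force: [0.5, -0.2, -0.3]
grip_width: 0.997
gripper_force: 0.0
clock: 28.72
ee_pos: [0.4718, -0.3358, -0.0125]
eef_rot: [2.364, 2.068, 0.001]
force: [-0.4, 2.2, 6.3]
grip_width: 0.652
gripper_force: 31.0
clock: 29.38
ee_pos: [0.4719, -0.3361, 0.1482]
eef_rot: [2.363, 2.066, 0.002]
force: [-0.9, -0.4, -1.1]
grip_width: 0.648
gripper_force: 32.4
pos [ 0.4719 -0.3361  0.1482] tool y yaw -7.66 tilt [ 0.003 -0.001 -1.   ] j7 0.77 F [-0.9 -0.4 -1.1] w 0.648 gf 32.4 t 29.3833
shift in tool axes [0.2927 0.0473 0.0082] turn about tool z -0.0029
```

```bash
python3 -m inch '[[1,0.013,0.002,0,0,0,0],[1,0.026,0.0042,0,0,0,0],[1,0.03,0.0049,0,0,0,0],[1,0.03,0.0049,0,0,0,0],[1,0.03,0.0049,0,0,0,0],[1,0.03,0.0049,0,0,0,0],[1,0.03,0.0049,0,0,0,0],[1,0.03,0.0049,0,0,0,0],[1,0.03,0.0049,0,0,0,0],[1,0.026,0.0042,0,0,0,0],[1,0.0167,0.0025,0,0,0,-0.003],[1,0,0,0,0,0,0]]'
python3 -m inch '[[1,0,0,0.01,0,0,0],[1,0,0,0.03,0,0,0],[1,0,0,0.035,0,0,0],[1,0,0,0.035,0,0,0],[1,0,0,0.025,0,0,0],[1,0,0,0.012,0,0,0],[1,0,0,0,0,0,0],[1,0,0,0,0,0,0]]'
python3 -c "
from h import *
where(-7.5,[.5578,-.0532,-.019])"
```

```text
clock: 30.38
ee_pos: [0.5572, -0.047, 0.1447]
eef_rot: [-2.352, -2.079, 0.002]
force: [0.0, 0.2, 0.0]
grip_width: 0.65
gripper_force: 32.4
clock: 31.05
ee_pos: [0.5565, -0.0541, -0.0004]
eef_rot: [2.364, 2.069, -0.002]
force: [0.7, -0.5, -0.5]
grip_width: 0.651
gripper_force: 32.4
pos [ 5.565e-01 -5.410e-02 -4.000e-04] tool y yaw -7.6 tilt [-0.001 -0.001 -1.   ] j7 0.34 F [ 0.7 -0.5 -0.5] w 0.651 gf 32.4 t 31.05
shift in tool axes [0.0011 0.0012 0.0186] turn about tool z -0.0018
```

```bash
python3 -m inch '[[1,0.0011,0.0012,0.008,0,0,-0.002],[1,0,0,0.005,0,0,0],[1,0,0,0.003,0,0,0],[1,0,0,0,0,0,0],[1,0,0,0,0,0,0]]';python3 -m inch '[[1,0,0,0.0015,0,0,0],[1,0,0,0,0,0,0]]';python3 -m inch '[[1,0,0,0.001,0,0,0],[1,0,0,0,0,0,0]]'
python3 -c "
from h import *
where(-7.5,[.5578,-.0532,-.019])"
```

```text
clock: 31.47
ee_pos: [0.5585, -0.0518, -0.0162]
eef_rot: [2.359, 2.074, 0.0]
force: [0.1, 0.1, -0.8]
grip_width: 0.652
gripper_force: 32.4
clock: 31.63
ee_pos: [0.5584, -0.0518, -0.0178]
eef_rot: [2.36, 2.074, 0.0]
force: [0.4, -0.2, 0.7]
grip_width: 0.647
gripper_force: 32.4
clock: 31.8
ee_pos: [0.5584, -0.0518, -0.0189]
eef_rot: [2.36, 2.074, 0.0]
force: [-0.7, 0.3, -0.5]
grip_width: 0.647
gripper_force: 32.4
pos [ 0.5584 -0.0518 -0.0189] tool y yaw -7.37 tilt [ 0. -0. -1.] j7 0.36 F [-0.7  0.3 -0.5] w 0.647 gf 32.4 t 31.8
shift in tool axes [-0.0015 -0.0005  0.0001] turn about tool z 0.0022
```

```bash
python3 -m inch '[[1,-0.0015,-0.0004,0,0,0,0],[1,0,0,0,0,0,0],[1,0,0,0.0008,0,0,0],[1,0,0,0,0,0,0]]';python3 -m inch '[[0,0,0,0,0,0,0],[0,0,0,0,0,0,0],[0,0,0,0,0,0,0],[0,0,0,-0.01,0,0,0],[0,0,0,-0.03,0,0,0],[0,0,0,-0.04,0,0,0],[0,0,0,-0.04,0,0,0],[0,0,0,-0.04,0,0,0],[0,0,0,-0.04,0,0,0],[0,0,0,0,0,0,0]]'
python3 - <<'E'
from h import *
where(87.5,[.4767,-.2455,.18])
s,_=snap("top");im=cv2.imread("pics/top3.png")
f=lambda q:np.array(q)/[6.4,5.4]+[409.6,224.6]
P=back(s,[f([380,170]),f([390,410]),f([238,170]),f([240,410])],.087)[:,:2]*1e3
print(P.round(1),(P[0]+P[1])/2,np.degrees(np.arctan2(*(P[0]-P[1])[::-1])))
hsv=cv2.cvtColor(im,cv2.COLOR_BGR2HSV);H,S,V=[a.astype(int) for a in cv2.split(hsv)]
red=((H<8)|(H>172))&(S>120)&(V>60);b=(430,245,480,310);care=np.zeros(im.shape[:2]);care[245:310,454:480]=1
for th in(60,100,140):
    r=((H<8)|(H>172))&(S>120)&(V>th)
    print("tall",fit(s,r,boxpts(.08,.044,.011,.087),[.4767,-.2455,-.044],b,care))
E
```

```text
clock: 32.13
ee_pos: [0.5577, -0.0536, -0.019]
eef_rot: [-2.36, -2.073, -0.0]
force: [-4.1, 0.9, 9.1]
grip_width: 0.646
gripper_force: 33.3
clock: 32.97
ee_pos: [0.5613, -0.055, 0.1888]
eef_rot: [2.356, 2.068, 0.013]
force: [0.3, -0.5, 0.1]
grip_width: 1.001
gripper_force: 0.0
pos [ 0.5613 -0.055   0.1888] tool y yaw -7.45 tilt [ 0.011  0.    -1.   ] j7 0.2 F [ 0.3 -0.5  0.1] w 1.001 gf 0.0 t 32.9667
shift in tool axes [-0.1999 -0.0593  0.0078] turn about tool z 1.4844
[[ 516.8 -271. ]
 [ 436.  -267.1]
 [ 518.1 -230.7]
 [ 437.3 -225.1]] [ 476.37263654 -269.05884021] -2.818077310012163
tall (array([ 477.93, -247.58,   -2.75]), np.float64(3.6))
tall (array([ 478.08, -247.25,   -2.54]), np.float64(2.5))
tall (array([ 477.76, -245.62,   -2.02]), np.float64(5.3))
```

```bash
python3 -m inch '[[0,-0.025,-0.0074,0,0,0,0],[0,-0.025,-0.0074,0,0,0,0],[0,-0.025,-0.0074,0,0,0,0],[0,-0.025,-0.0074,0,0,0,0],[0,-0.025,-0.0074,0,0,0,0],[0,-0.025,-0.0074,0,0,0,0],[0,-0.025,-0.0074,0,0,0,0],[0,-0.025,-0.0074,0,0,0,0],[0,0,0,0,0,0,-0.1184],[0,0,0,0,0,0,-0.1184],[0,0,0,0,0,0,-0.1184],[0,0,0,0,0,0,-0.1184]]'
python3 -m inch '[[0,0,0,0,0,0,-0.1184],[0,0,0,0,0,0,-0.1184],[0,0,0,0,0,0,-0.1184],[0,0,0,0,0,0,-0.1184],[0,0,0,0,0,0,-0.1184],[0,0,0,0,0,0,-0.1184],[0,0,0,0,0,0,-0.1184],[0,0,0,0,0,0,-0.1184],[0,0,0,0,0,0,-0.1184],[0,0,0,0,0,0,-0.1184],[0,0,0,0,0,0,0],[0,0,0,0,0,0,0]]'
python3 - <<'E'
from h import *
where(87.4,[.4772,-.2463,.04])
E
```

```text
clock: 34.02
ee_pos: [0.4726, -0.244, 0.1798]
eef_rot: [-1.8, -2.573, 0.001]
force: [0.2, -0.3, -0.1]
grip_width: 0.999
gripper_force: 0.0
clock: 35.02
ee_pos: [0.4729, -0.2439, 0.1799]
eef_rot: [-0.072, -3.14, -0.001]
force: [-0.6, -0.3, -0.2]
grip_width: 1.0
gripper_force: 0.0
pos [ 0.4729 -0.2439  0.1799] tool y yaw 87.37 tilt [-0.001  0.    -1.   ] j7 2.1 F [-0.6 -0.3 -0.2] w 1.0 gf 0.0 t 35.0167
shift in tool axes [-0.0046 -0.0022  0.1399] turn about tool z -0.0006
```

```bash
python3 -m inch '[[0,-0.0046,-0.0022,0.03,0,0,0],[0,0,0,0.03,0,0,0],[0,0,0,0.025,0,0,0],[0,0,0,0.02,0,0,0],[0,0,0,0.01,0,0,0],[0,0,0,0.01,0,0,0],[0,0,0,0,0,0,0],[0,0,0,0,0,0,0]]'
python3 -m inch '[[0,0,0,0.006,0,0,0],[0,0,0,0.006,0,0,0],[0,0,0,0,0,0,0],[0,0,0,0,0,0,0]]'
python3 -c "
from h import *
where(87.4,[.4772,-.2463,.04])"
```

```text
clock: 35.68
ee_pos: [0.478, -0.2466, 0.0557]
eef_rot: [0.068, 3.141, -0.001]
force: [0.5, -0.2, 0.6]
grip_width: 0.999
gripper_force: 0.0
clock: 36.02
ee_pos: [0.4778, -0.2463, 0.0433]
eef_rot: [-0.066, -3.141, -0.0]
force: [0.8, 0.7, -0.1]
grip_width: 1.001
gripper_force: 0.0
pos [ 0.4778 -0.2463  0.0433] tool y yaw 87.59 tilt [-0.  0. -1.] j7 2.21 F [ 0.8  0.7 -0.1] w 1.001 gf 0.0 t 36.0167
shift in tool axes [ 0.0006 -0.      0.0033] turn about tool z 0.0032
```

```bash
python3 -m inch '[[0.2,0,0,0.003,0,0,0.003],[0.3,0,0,0,0,0,0],[0.4,0,0,0,0,0,0],[1,0,0,0,0,0,0],[1,0,0,0,0,0,0],[1,0,0,0,0,0,0],[1,0,0,0,0,0,0],[1,0,0,0,0,0,0]]' 30
python3 -c "
from h import *
where(87.4,[.4772,-.2463,.04])"
python3 -m inch '[[1,0,0,-0.01,0,0,0],[1,0,0,-0.03,0,0,0],[1,0,0,-0.04,0,0,0],[1,0,0,-0.04,0,0,0],[1,0,0,-0.02,0,0,0],[1,0,0,0,0,0,0],[1,0,0,0,0,0,0]]'
python3 -c "
from h import *
where(-7.7,[.575,.0773,.18])"
```

```text
clock: 36.68
ee_pos: [0.4781, -0.2464, 0.0405]
eef_rot: [0.07, 3.14, -0.0]
force: [0.9, 1.0, 2.6]
grip_width: 0.502
gripper_force: 31.1
pos [ 0.4781 -0.2464  0.0405] tool y yaw 87.43 tilt [ 0. -0. -1.] j7 2.21 F [0.9 1.  2.6] w 0.502 gf 31.1 t 36.6833
shift in tool axes [0.0009 0.0001 0.0005] turn about tool z 0.0006
clock: 37.27
ee_pos: [0.4784, -0.2468, 0.1819]
eef_rot: [0.071, 3.138, -0.001]
force: [-0.2, 0.6, -1.4]
grip_width: 0.51
gripper_force: 30.9
pos [ 0.4784 -0.2468  0.1819] tool y yaw 87.42 tilt [ 0.003 -0.001 -1.   ] j7 2.11 F [-0.2  0.6 -1.4] w 0.51 gf 30.9 t 37.2667
shift in tool axes [-0.0819  0.3281  0.002 ] turn about tool z -1.4815
```

I'm placing it as the job notes require, with the 80 mm side along the seat's length, which is the only way it fits on the seat.

```bash
python3 -m inch '[[1,-0.004,0.0164,0,0,0,0],[1,-0.007,0.0285,0,0,0,0],[1,-0.0075,0.03,0,0,0,0],[1,-0.0075,0.03,0,0,0,0],[1,-0.0075,0.03,0,0,0,0],[1,-0.0075,0.03,0,0,0,0],[1,-0.0075,0.03,0,0,0,0],[1,-0.0075,0.03,0,0,0,0],[1,-0.0075,0.03,0,0,0,0],[1,-0.0075,0.03,0,0,0,0],[1,-0.007,0.027,0,0,0,0],[1,-0.004,0.0161,0,0,0,0]]'
python3 -m inch '[[1,0,0,0,0,0,0.06],[1,0,0,0,0,0,0.1186],[1,0,0,0,0,0,0.1186],[1,0,0,0,0,0,0.1186],[1,0,0,0,0,0,0.1186],[1,0,0,0,0,0,0.1186],[1,0,0,0,0,0,0.1186],[1,0,0,0,0,0,0.1186],[1,0,0,0,0,0,0.1186],[1,0,0,0,0,0,0.1186],[1,0,0,0,0,0,0.1186],[1,0,0,0,0,0,0.1186]]'
python3 -m inch '[[1,0,0,0,0,0,0.1186],[1,0,0,0,0,0,0.1186],[1,0,0,0,0,0,0.058],[1,0,0,0,0,0,0],[1,0,0,0,0,0,0]]'
python3 - <<'E'
from h import *
where(-7.7,[.575,.0764,.034])
E
```

```text
clock: 38.27
ee_pos: [0.5738, 0.0816, 0.1783]
eef_rot: [-0.064, -3.138, -0.0]
force: [0.1, 0.2, -1.2]
grip_width: 0.502
gripper_force: 30.8
clock: 39.27
ee_pos: [0.5737, 0.0766, 0.1793]
eef_rot: [-2.043, -2.385, 0.003]
force: [-0.2, 0.2, -1.3]
grip_width: 0.499
gripper_force: 30.9
clock: 39.68
ee_pos: [0.574, 0.0769, 0.1795]
eef_rot: [-2.364, -2.069, 0.003]
force: [-0.7, -0.1, -0.5]
grip_width: 0.508
gripper_force: 30.8
pos [0.574  0.0769 0.1795] tool y yaw -7.6 tilt [-0.001 -0.001 -1.   ] j7 -0.05 F [-0.7 -0.1 -0.5] w 0.508 gf 30.8 t 39.6833
shift in tool axes [-0.0002  0.0013  0.1455] turn about tool z 0.0018
```

```bash
python3 -m inch '[[1,0,0.0013,0.015,0,0,0.002],[1,0,0,0.03,0,0,0],[1,0,0,0.03,0,0,0],[1,0,0,0.025,0,0,0],[1,0,0,0.015,0,0,0],[1,0,0,0.01,0,0,0],[1,0,0,0.006,0,0,0],[1,0,0,0,0,0,0],[1,0,0,0,0,0,0],[1,0,0,0,0,0,0]]'
python3 - <<'E'
from h import *
where(-7.7,[.575,.0764,.034])
E
```

```text
clock: 40.52
ee_pos: [0.5767, 0.0774, 0.0505]
eef_rot: [2.366, 2.065, 0.002]
force: [0.7, 0.5, 0.3]
grip_width: 0.507
gripper_force: 30.8
pos [0.5767 0.0774 0.0505] tool y yaw -7.77 tilt [ 0.002  0.    -1.   ] j7 0.03 F [0.7 0.5 0.3] w 0.507 gf 30.8 t 40.5167
shift in tool axes [-0.0012 -0.0016  0.0165] turn about tool z -0.0013
```

```bash
python3 -m inch '[[1,-0.0012,-0.0016,0.006,0,0,0],[1,0,0,0.005,0,0,0],[1,0,0,0.003,0,0,0],[1,0,0,0,0,0,0],[1,0,0,0,0,0,0]]'
python3 -m inch '[[1,0,0,0.001,0,0,0],[1,0,0,0,0,0,0]]'
python3 - <<'E'
from h import *
where(-7.7,[.575,.0764,.034])
E
```

```text
clock: 40.93
ee_pos: [0.5738, 0.0765, 0.035]
eef_rot: [-2.367, -2.065, 0.001]
force: [-0.3, -0.6, -0.3]
grip_width: 0.508
gripper_force: 30.8
clock: 41.1
ee_pos: [0.5741, 0.0765, 0.0343]
eef_rot: [2.367, 2.065, -0.0]
force: [0.4, 0.5, -1.1]
grip_width: 0.509
gripper_force: 30.8
pos [0.5741 0.0765 0.0343] tool y yaw -7.79 tilt [ 0. -0. -1.] j7 0.04 F [ 0.4  0.5 -1.1] w 0.509 gf 30.8 t 41.1
shift in tool axes [0.0001 0.0009 0.0003] turn about tool z -0.0015
```

Now a small correction, then touch down, release, and move clear towards the right so that the cameras can see.

```bash
python3 -m inch '[[1,0,0.0008,0.0005,0,0,0],[1,0,0,0,0,0,0],[1,0,0,0.001,0,0,0],[1,0,0,0,0,0,0]]'
python3 -m inch '[[0,0,0,-0.0003,0,0,0],[0,0,0,0,0,0,0],[0,0,0,0,0,0,0],[0,0,0,0,0,0,0],[0,0,0,-0.01,0,0,0],[0,0,0,-0.03,0,0,0],[0,0,0,-0.04,0,0,0],[0,0,0,-0.04,0,0,0],[0,0,0,-0.04,0,0,0],[0,0,0,0,0,0,0]]'
python3 -m inch '[[0,-0.035,0,0,0,0,0],[0,-0.035,0,0,0,0,0],[0,-0.035,0,0,0,0,0],[0,-0.035,0,0,0,0,0],[0,-0.035,0,0,0,0,0],[0,-0.035,0,0,0,0,0],[0,-0.035,0,0,0,0,0],[0,-0.035,0,0,0,0,0],[0,-0.035,0,0,0,0,0],[0,-0.035,0,0,0,0,0],[0,0,0,0,0,0,0],[0,0,0,0,0,0,0]]'
python3 - <<'E'
from h import *
s,im=snap("top");cv2.imwrite("pics/top4.png",im)
a,im2=snap("side")
cv2.imwrite("pics/fin.png",np.hstack([cv2.resize(im[190:345,120:395],(480,270),interpolation=cv2.INTER_CUBIC),cv2.resize(im2[215:435,240:440],(300,330),interpolation=cv2.INTER_CUBIC)[30:300]]))
hsv=cv2.cvtColor(im,cv2.COLOR_BGR2HSV);H,S,V=[x.astype(int) for x in cv2.split(hsv)]
k=cv2.morphologyEx(((S>80)&(V>70)).astype(np.uint8),cv2.MORPH_CLOSE,np.ones((3,3)));b=(332,220,372,270)
c=max(cv2.findContours(k*roi(im.shape,*b).astype(np.uint8),0,1)[0],key=cv2.contourArea);m=np.zeros_like(k);cv2.drawContours(m,[c],-1,1,-1)
print("roll",fit(s,m,cylpts(.058,.0045,.0295),[.558,-.0523,0],b),"seat 557.8 -52.3")
y=np.radians(-97.7)
for th in(60,100):
    r=((H<8)|(H>172))&(S>120)&(V>th);bb=(240,200,302,275)
    print("tall",fit(s,r,boxpts(.08,.044,.0045,.0805),[.575,.0773,y],bb),"seat 575 77.3 -97.7")
E
```

```text
clock: 41.43
ee_pos: [0.5749, 0.0764, 0.0339]
eef_rot: [-2.367, -2.065, -0.001]
force: [-5.6, 0.4, 12.6]
grip_width: 0.509
gripper_force: 32.4
clock: 42.27
ee_pos: [0.5788, 0.0755, 0.202]
eef_rot: [2.364, 2.06, 0.016]
force: [2.1, -0.6, 1.8]
grip_width: 0.997
gripper_force: 0.0
clock: 43.27
ee_pos: [0.5257, -0.2739, 0.1938]
eef_rot: [2.373, 2.057, -0.001]
force: [0.3, -0.3, 0.0]
grip_width: 1.003
gripper_force: 0.0
roll (array([ 5.5865e+02, -5.3430e+01, -2.6000e-01]), np.float64(9.9)) seat 557.8 -52.3
tall (array([583.62,  75.16, -97.65]), np.float64(71.3)) seat 575 77.3 -97.7
tall (array([583.65,  75.13, -97.63]), np.float64(71.5)) seat 575 77.3 -97.7
```

View pics/fin.png

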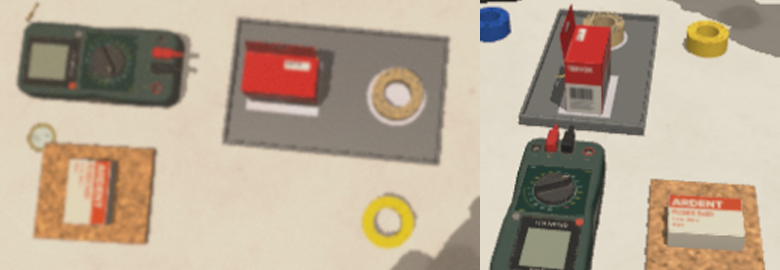

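The final picture shows the tall carton upright along the rectangular seat (280,75), the roll on the round seat (397,93), and the fuse carton flat in mid cork (90,190). The meter is untouched. I'll refit with the tab in the model.

```bash
python3 - <<'E'
from h import *
s,_=snap("top");im=cv2.imread("pics/top4.png")
hsv=cv2.cvtColor(im,cv2.COLOR_BGR2HSV);H,S,V=[x.astype(int) for x in cv2.split(hsv)]
y=np.radians(-97.7);tab=np.array([[a*.04,.022,.1135] for a in(-1,1)])
r=((H<8)|(H>172))&(S>110)&(V>50);bb=(240,200,302,275)
P=boxpts(.08,.044,.0045,.0805)
print("tall+tab",fit(s,r,np.r_[P,tab],[.575,.0773,y],bb))
care=np.zeros(im.shape[:2]);care[222:275]=1
print("tall lower",fit(s,r,P,[.575,.0773,y],bb,care))
b=(130,262,222,342);k=cv2.morphologyEx((S>60).astype(np.uint8),cv2.MORPH_OPEN,np.ones((3,3)))
c=max(cv2.findContours(k*roi(im.shape,*b).astype(np.uint8),0,1)[0],key=cv2.contourArea);m=np.zeros_like(k);cv2.drawContours(m,[c],-1,1,-1);m=cv2.morphologyEx(m,cv2.MORPH_OPEN,np.ones((25,25)))
print("cork",fit(s,m,boxpts(.11,.13,0,.011),[.457,.2986,-.085],b))
q=np.array([[68,157],[112,160],[106,225],[64,220]])/[480/275,270/155]+[119.7,189.7]
print("fuse ctr",back(s,q,.033).mean(0).round(4))
E
```

```text
tall+tab (array([579.38,  73.28, -98.8 ]), np.float64(70.2))
tall lower (array([581.46,  75.65, -98.33]), np.float64(49.1))
cork (array([456.63, 299.08,  -3.52]), np.float64(27.5))
fuse ctr [0.4588 0.2982 0.033 ]
```

```bash
python3 - <<'E'
from h import *
s,_=snap("top");im=cv2.imread("pics/top4.png")
hsv=cv2.cvtColor(im,cv2.COLOR_BGR2HSV);H,S,V=[x.astype(int) for x in cv2.split(hsv)]
for col in(268,285):
  print(col,[(r,V[r,col],S[r,col]) for r in range(210,258)])
y=-97.7*np.pi/180
for nm,p in(("top face edges z.0805",[(0,.022,.0805),(0,-.022,.0805)]),("base near",[(0,-.022,.0045)]),("seat near edge",[(0,-.032,.0045)]),("tab",[(0,.022,.1135)])):
  for q in p:
    c,n=np.cos(y),np.sin(y);print(nm,proj(s,[[.575+c*q[0]-n*q[1],.0773+n*q[0]+c*q[1],q[2]]])[0].round(1))
a,im2=snap("side");h=cv2.cvtColor(im2,cv2.COLOR_BGR2HSV).astype(int)
P=boxpts(.08,.044,.0045,.0805)@np.array([[np.cos(y),np.sin(y),0],[-np.sin(y),np.cos(y),0],[0,0,1]])+[.575,.0773,0]
print("side end face px",proj(a,P[:4]).round(1).tolist())
for r in(275,285,295): print(r,[(c,h[r,c,1],h[r,c,2]) for c in range(285,335)][::1])
E
```

```text
268 [(210, np.int64(133), np.int64(35)), (211, np.int64(131), np.int64(37)), (212, np.int64(135), np.int64(43)), (213, np.int64(138), np.int64(78)), (214, np.int64(135), np.int64(128)), (215, np.int64(124), np.int64(154)), (216, np.int64(118), np.int64(156)), (217, np.int64(118), np.int64(156)), (218, np.int64(119), np.int64(156)), (219, np.int64(135), np.int64(162)), (220, np.int64(171), np.int64(173)), (221, np.int64(202), np.int64(188)), (222, np.int64(208), np.int64(194)), (223, np.int64(208), np.int64(197)), (224, np.int64(208), np.int64(195)), (225, np.int64(207), np.int64(197)), (226, np.int64(207), np.int64(196)), (227, np.int64(207), np.int64(200)), (228, np.int64(207), np.int64(200)), (229, np.int64(209), np.int64(195)), (230, np.int64(207), np.int64(200)), (231, np.int64(209), np.int64(198)), (232, np.int64(209), np.int64(199)), (233, np.int64(207), np.int64(201)), (234, np.int64(207), np.int64(201)), (235, np.int64(209), np.int64(196)), (236, np.int64(209), np.int64(196)), (237, np.int64(209), np.int64(196)), (238, np.int64(208), np.int64(199)), (239, np.int64(209), np.in
[... 7396 characters left out ...]
, np.int64(139)), (316, np.int64(30), np.int64(155)), (317, np.int64(30), np.int64(159)), (318, np.int64(30), np.int64(159)), (319, np.int64(32), np.int64(159)), (320, np.int64(44), np.int64(150)), (321, np.int64(129), np.int64(113)), (322, np.int64(28), np.int64(90)), (323, np.int64(27), np.int64(86)), (324, np.int64(22), np.int64(130)), (325, np.int64(16), np.int64(190)), (326, np.int64(16), np.int64(212)), (327, np.int64(17), np.int64(211)), (328, np.int64(16), np.int64(211)), (329, np.int64(16), np.int64(201)), (330, np.int64(16), np.int64(160)), (331, np.int64(22), np.int64(118)), (332, np.int64(20), np.int64(117)), (333, np.int64(19), np.int64(118)), (334, np.int64(22), np.int64(118))]
```

```bash
python3 -c "
from workcell import *
print(sign_off())"
```

```text
the job is handed in; nothing more can be done
None
```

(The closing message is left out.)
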